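Check and unload the glue-up jig

ROBOT

A 6-joint arm with a two-finger parallel gripper is mounted at the origin on the work surface. World frame = base frame: x ahead of the robot, y to its left, z up, the work surface at z = 0. Lengths are in m, angles in rad, forces in N, time in s.
With the tool pointing down it reaches from about 0.375 to 0.9 m from the base axis. Payload 3.1 kg.
Tool frame: the origin (TCP) lies between the finger pads; the fingertips stand 19 mm ahead of it and the grasp point (between the pads) is the TCP; z points along the fingers, y is the line along which they close (so a half turn about z gives the same grasp; the last joint's range is limited). The gripper opens to 87 mm and grips with 3 to 60 N. Pads are 19 mm wide; open, the fingers measure 117 mm over their backs; the gripper's body (75 mm by 190 mm) begins 51 mm behind the grasp point.
Start: joints at [-0.178, 0.527, 1.433, -0, 1.181, -0.178], TCP at [0.625, 0, 0.242] pointing down, gripper open.
Joint ranges: [-3.08, 3.08], [-0.75, 2.2], [0.22, 2.44], [-1.43, 4.57], [0, 2.65], [-2.85, 2.85]. Speed limits (rad/s): [2.79, 2.79, 3.14, 3.14, 3.14, 3.14].

INTERFACE

Orientations are given as a rotation vector (axis times angle).
In Python, from plant import arm, eyes, get_obs gives the robot as it stands (arm), with the cameras (eyes) and the readings as plain functions.
- The arm moves only by the tool steer_hand, called after "Request:" in YAML: its name, and indented under it one key for each argument. Schema: {"type":"object","properties":{"moves":{"type":"object","properties":{"deltas":{"type":"array","items":{"type":"array","items":{"type":"number"},"minItems":6,"maxItems":6},"minItems":1,"maxItems":10}},"additionalProperties":false,"required":["deltas"]},"finger_gap":{"type":"number"},"force":{"type":"number"},"only":{"type":"string"},"quiet":{"type":"boolean"},"lines":{"type":"string"}},"required":["moves"],"additionalProperties":false}. moves is an object whose key "deltas" holds a list of rows, 1 to 10 of them, each of 6 numbers: dx, dy, dz in parts of the range, where 1.0 means 0.5 m, then a rotation vector rx, ry, rz in parts of the range, where 1.0 means pi rad; each row is the pose to reach, as a shift and turn from the pose commanded when the call began, along the tool's axes at that moment; what a row does not reach only later rows make up. A row lasts 1/12 s, in which the tool goes at most 0.0417 m and 0.125 rad, less where a joint would pass 70% of its speed; a pose out of reach is approached as far as the arm can. finger_gap is the finger opening in m, set as the call begins (left out keeps the last). The fingers move at their own pace and stop on an object; force is the grip in N (left out, the last holds). Time passes only in rows, so rows that do not move let the fingers close. The tool returns the time, the measured TCP pose, the force, the opening and the grip force at its end. only (a regular expression) keeps the lines of the reply that match it, lines (a string "A,B") keeps lines A to B, and quiet returns only ok. Shift and turn numbers lie between -1 and 1, and a call with a number outside is refused. Input that does not fit is refused with a message, and nothing moves.
- get_obs(): the state, without advancing time (a new reading comes with each control period).
- eyes.get_image(name): name is "scene" or "side" or "wrist"; returns (picture, depth): 420x560x3 uint8, red, green, blue; 420x560 float32, m along the optical axis (not along the pixel's ray), 0 where there is no reading.
- eyes.get_calibration(name): a dict with "camera_matrix" (3x3 intrinsics, pixels), "rvec" (rotation vector, rad) and "tvec" (3), from world to camera coordinates, as OpenCV has them; the wrist camera has in their place "mount" (4x4, takes a point from camera to tool coordinates, whose origin is the TCP and whose axes are the flange's). Camera axes: x right, y down, z forward; pixel columns grow to the right and rows downward; lengths in m; the calibration is good to about 2 mm. A picture is of the moment at which its call begins: read the wrist's pose just before it. get_calibration takes no time and is no camera call.
- arm.close_job(): hands the job in; it is judged then, once.
The state is a dict: "time_s": time; "joint_pos": joint angles; "qd": joint speeds; "tau": joint torques, N m; "position": TCP position; "tool_rot": TCP orientation; "wrist_force": force on the tool from outside, world axes, zero at the start; "wrist_torque": the same for the moment, N m; "finger_gap": finger opening in m; "finger_force": force on a finger pad.
Only numpy, scipy, OpenCV 4.12 (cv2) and the standard library are available. Lean on these libraries where they do the work, as an engineer would, in place of code of your own. Each camera call takes 0.05 s, during which the arm holds its last target. There are 200 camera calls.

TASK

The sanding blocks in the glue-up jig have cured. Before opening it, pick up the yellow infrared thermometer, point it squarely at the red dot on the jig's black sloped patch from about 100 mm away, hold it steady for a good second, and lay it back the right way up on its blue mat. Then lift the red hold-down bar, slide every block out toward the robot and lay them all flat on the floor of the wooden tray, right way up and none on another, and only then swing the bar down again; leave the other things on the bench where they are.

Things in the scene. Friction and masses are not known exactly. Their poses are not given: they have to be found in the camera images.
- jig: fixed jig; origin on the bench, x away from the robot. Base 12 mm thick, x -75 to 100, y +-145 mm. Lanes along x at y = -75, 0, 75 mm, 49 mm wide, floor z = 12, rails between them up to z = 22 (level with the soles). Fixed green roof over x = 26 to 100, z = 26 to 38 mm, lanes closed at x = 66: blocks must slide 40 mm or more toward -x (open end) before they can be lifted
- bar (a joint): angle of the red hold-down bar, rad: 0 down, 1.6 fully up and back. U frame hinged along the jig's y behind the roof (point bar_hinge). Down, its cross bar (20 x 260 mm) lies at jig x = -20 to 0, z = 24 to 40 mm, in front of the blocks' ribs, and stops them sliding out. Stiff hinge: it stays where left; moving it takes about 2 to 7 N at the handle
- bar_grip (a point): centre of the bar's black round handle: rod 16 mm thick, 90 mm long along the jig's y, a thin post at each end. With the bar down it is 130 mm in front of (-x) and 55 mm above the hinge line, 90 mm above the bench; it moves on a circle about the hinge line. Can be taken from above with the bar down or up
- bar_hinge (a point): middle of the hinge line of the bar: jig x = +85, y = 0, z = 35 mm
- patch (a point): red dot, 16 mm across, at the centre of a black square patch (40 mm) on the jig's roof, at jig x = 55, y = 75, z = 62 mm. The patch slopes 45 degrees: its outward normal points toward jig -x and up, equally
- patch_aim (a point): point in the air 100 mm out from the dot along the patch's normal (jig x = -16, y = 75, z = 133 mm): where the lens should be when aiming
- gauge: infrared thermometer: yellow box 120 (x) x 44 (y) x 32 (z) mm with a black lens barrel, 28 mm thick, at its +x end that looks 45 degrees down and forward (equally along its own +x and -z). Lies flat on the blue mat at the start, lens end roughly away from the robot. 0.15 to 0.27 kg. Origin: centre of the underside of the box, z up
- gauge_lens (a point): centre of the thermometer's lens, at x = 68, z = 10 mm of the thermometer
- gauge_spot (a point): measuring point of the thermometer, 100 mm in front of the lens along its line of sight (x = 138.7, z = -60.7 mm of the thermometer)
- mat: blue mat for the thermometer, 220 (x) x 140 (y) x 3 mm, fixed on the bench; origin: centre of the underside
- tray: low open tray of pale wood, 210 (x) x 215 (y) x 22 mm outside, walls and floor about 7 mm thick, loose on the bench, 0.9 kg; origin: centre of the underside. Three blocks fit side by side along its x, about 62 mm apart along y. It and the mat may change sides
- block1: sanding block: aluminium sole 130 (x) x 45 x 10 mm; beech grip 40 (x) x 26 (y) x 34 mm high on the sole, centred at x = -40 mm (top 44 mm above the underside); brass cross rib 10 mm high on the sole at x = 18 mm. 0.16 to 0.3 kg. Origin: centre of the underside. Starts in a jig lane, x along the jig's x, rib behind the bar, last 31 to 37 mm under the roof. May be absent (None)
- block2: sanding block: aluminium sole 130 (x) x 45 x 10 mm; beech grip 40 (x) x 26 (y) x 34 mm high on the sole, centred at x = -40 mm (top 44 mm above the underside); brass cross rib 10 mm high on the sole at x = 18 mm. 0.16 to 0.3 kg. Origin: centre of the underside. Starts in a jig lane, x along the jig's x, rib behind the bar, last 31 to 37 mm under the roof. May be absent (None)
- block3: sanding block: aluminium sole 130 (x) x 45 x 10 mm; beech grip 40 (x) x 26 (y) x 34 mm high on the sole, centred at x = -40 mm (top 44 mm above the underside); brass cross rib 10 mm high on the sole at x = 18 mm. 0.16 to 0.3 kg. Origin: centre of the underside. Starts in a jig lane, x along the jig's x, rib behind the bar, last 31 to 37 mm under the roof. May be absent (None)
- glue: bystander: white glue bottle, 60 mm thick, 150 mm tall, standing; origin under its centre
- tin: bystander: blue tin, 74 mm thick, 90 mm tall, standing; origin under its centre
- dish: bystander: copper dish, 140 mm across, 40 mm high; origin under its centre
- driver: bystander: screwdriver with a red handle, lying on the bench
- mallet: bystander: hammer lying beyond the jig
- spanner: bystander: steel spanner lying on the bench at the right
- rule: bystander: white folding rule, closed, 200 x 34 x 12 mm, on the bench at the left

How it is judged:
On the way, in this order (a step that is already met when the one before it is completed fails the run):
1. with the bar down, the held thermometer's measuring point stays on the red dot (within 15 mm) and its lens squarely in front of it (within 25 mm of the aim point) for 1 s (distance between gauge_spot and patch below 0.015 m and distance between gauge_lens and patch_aim below 0.025 m and value of joint bar below 0.1 rad), for 1 s.
2. the thermometer lies back on its mat, bar still down (x of gauge in the frame of mat between -0.08 and 0.08 m and y of gauge in the frame of mat between -0.06 and 0.06 m and z of gauge in the frame of mat below 0.012 m and angle between gauge's own z axis and vertical below 0.12 rad and linear speed of gauge below 0.03 m/s and contact force between the fingers and gauge below 0.1 N and value of joint bar below 0.1 rad), for 0.3 s.
3. the hold-down bar is lifted (over 1.1 rad) (value of joint bar above 1.1 rad), for 0.2 s.
4. every block lies flat in the tray while the bar is still up (x of block1 in the frame of tray between -0.06 and 0.06 m and y of block1 in the frame of tray between -0.1 and 0.1 m and z of each of block1, block2, block3 in the frame of tray below 0.014 m and angle between each of block1, block2, block3's own z axis and vertical below 0.12 rad and linear speed of each of block1, block2, block3 below 0.03 m/s and x of block2 in the frame of tray between -0.06 and 0.06 m and y of block2 in the frame of tray between -0.1 and 0.1 m and x of block3 in the frame of tray between -0.06 and 0.06 m and y of block3 in the frame of tray between -0.1 and 0.1 m and value of joint bar above 0.9 rad), for 0.3 s.
At the end, for the whole second after the job is handed in: Every block present lies flat (within 0.12 rad) and still on the tray's floor, the thermometer lies right way up on its mat (its centre within 80 mm along x and 60 mm along y of the mat's centre), and the bar is down (under 0.06 rad) (x of block1 in the frame of tray between -0.06 and 0.06 m and y of block1 in the frame of tray between -0.1 and 0.1 m and z of each of block1, block2, block3 in the frame of tray below 0.014 m and angle between each of block1, block2, block3, gauge's own z axis and vertical below 0.12 rad and linear speed of each of block1, block2, block3, gauge below 0.03 m/s and x of block2 in the frame of tray between -0.06 and 0.06 m and y of block2 in the frame of tray between -0.1 and 0.1 m and x of block3 in the frame of tray between -0.06 and 0.06 m and y of block3 in the frame of tray between -0.1 and 0.1 m and x of gauge in the frame of mat between -0.08 and 0.08 m and y of gauge in the frame of mat between -0.06 and 0.06 m and z of gauge in the frame of mat below 0.012 m and value of joint bar below 0.06 rad); the robot touches nothing.
It fails at once if a bystander is shoved more than 40 mm (distance of any of glue, tin, dish, driver, mallet, spanner, rule from where it was at the start of the episode above 0.04 m).
It fails at once if the glue bottle or the tin is knocked over (angle between any of glue, tin's own z axis and vertical above 0.5 rad).
Of block1, block2, block3 only 2 to 3 are there at a start; the rules pass over those that are not, and their reading is None.
At some moment in a run one of gauge, tray may be knocked a few centimetres aside while the robot is not near it.
It also fails if it takes over 208 s, if anything falls off the work surface, if the arm or the gripper's body presses on something with over 40 N, if the wrist force passes 120 N, or if a joint passes its speed limit or range.

## Working session

There is one attempt and no reset: what is moved stays moved. The work goes in short steps, Python scripts to look and compute and a tool call to move; the robot and the scene stay as the last step left them, time stands still between calls to the robot, and variables do not carry over. Pictures are saved under pics/ and viewed, at most 14 in all, crops included, and the job is handed in when it is done.

```bash
ls; mkdir -p pics
```

Run:
```python
from plant import arm, eyes, get_obs
import cv2,numpy as np
o=get_obs();print(o)
for n in ("scene","side","wrist"):
    im,d=eyes.get_image(n);cv2.imwrite(f"pics/{n}0.png",im[:,:,::-1]);np.save(f"pics/{n}0.npy",d);np.save(f"pics/{n}0im.npy",im)
    print(n,eyes.get_calibration(n))
```

```text
pics
plant.py
{'time_s': 0.0, 'joint_pos': array([-1.78477301e-01,  5.28480311e-01,  1.43393795e+00,  1.17882628e-05,
        1.18138895e+00, -1.78536477e-01]), 'qd': array([-0.00067958, -0.00160738,  0.00053025, -0.00148656,  0.00114183,
       -0.00029262]), 'tau': array([-5.45745443e-04, -4.40045428e+01, -1.76593530e+01,  6.32597599e-02,
        5.83207863e-02, -1.53719384e-04]), 'position': array([6.24289947e-01, 1.74916285e-04, 2.40551568e-01]), 'tool_rot': array([-2.22008964e+00, -2.22021105e+00,  1.96870401e-03]), 'wrist_force': array([-0.13239023, -0.39914746, -0.84415894]), 'wrist_torque': array([ 0.01788206, -0.05837714, -0.03924732]), 'finger_force': 0.0, 'finger_gap': 0.08685513586863114}
scene {'camera_matrix': array([[543.84503298,   0.        , 278.75990428],
       [  0.        , 543.84503298, 206.42613327],
       [  0.        ,   0.        ,   1.        ]]), 'rvec': array([ 0.82578583,  2.57025069, -1.06355737]), 'tvec': array([ 0.46540588, -0.19864828,  2.0085219 ])}
side {'camera_matrix': array([[384.24463284,   0.        , 281.6860319 ],
       [  0.        , 384.24463284, 207.15890264],
       [  0.        ,   0.        ,   1.        ]]), 'rvec': array([ 1.01020998, -2.52332123,  0.91750558]), 'tvec': array([0.42680367, 0.34661996, 1.06572747])}
wrist {'camera_matrix': array([[324.57213841,   0.        , 274.35862345],
       [  0.        , 324.57213841, 208.86306045],
       [  0.        ,   0.        ,   1.        ]]), 'mount': array([[ 1.21250511e-04, -9.62382085e-01, -2.71699665e-01,
         7.45865300e-02],
       [ 9.99998722e-01,  5.49851958e-04, -1.50135378e-03,
        -1.12380645e-03],
       [ 1.59427057e-03, -2.71699135e-01,  9.62380922e-01,
        -1.42104776e-01],
       [ 0.00000000e+00,  0.00000000e+00,  0.00000000e+00,
         1.00000000e+00]])}
```

View pics/scene0.png

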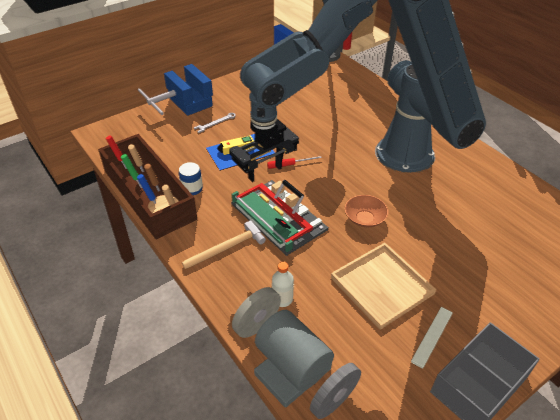

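View pics/side0.png

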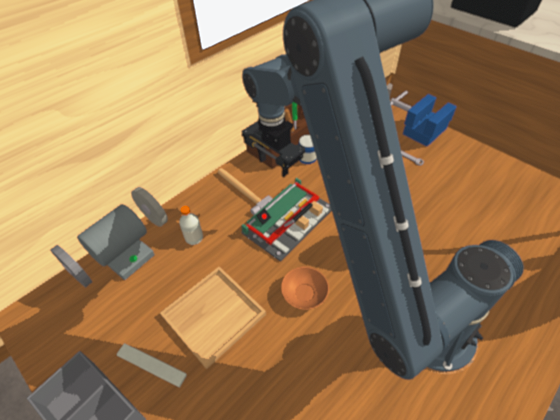

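The scene view shows the mat and gauge at about (240,150), the jig at (280,215), the tray at (383,285), the dish at (366,210), the driver at (290,162) and the tin at (190,178). The side view shows the jig at (287,218) with its red dot near (264,216), and the tray at (213,315). The arm hides the gauge there.

Create h.py:
```python
from plant import arm, eyes, get_obs
import cv2,numpy as np
from scipy.spatial.transform import Rotation as R
def shot(n,save=None):
    o=get_obs(); im,d=eyes.get_image(n); c=eyes.get_calibration(n)
    if save: cv2.imwrite(f"pics/{save}.png",im[:,:,::-1])
    return im,cloud(d,c,o),d
def cloud(d,c,o):
    K=c["camera_matrix"]; v,u=np.mgrid[0:420,0:560]
    P=np.stack([(u-K[0,2])/K[0,0]*d,(v-K[1,2])/K[1,1]*d,d],-1)
    if "mount" in c:
        M=c["mount"]; P=P@M[:3,:3].T+M[:3,3]
        W=P@R.from_rotvec(o["tool_rot"]).as_matrix().T+o["position"]
    else: W=(P-c["tvec"])@R.from_rotvec(c["rvec"]).as_matrix()
    W[d<=0]=np.nan
    return W
def hsv(im): return cv2.cvtColor(im,cv2.COLOR_RGB2HSV)
def rng(H,lo,hi): return cv2.inRange(H,np.array(lo),np.array(hi))>0
def big(m,k=1):
    n,l,s,c=cv2.connectedComponentsWithStats(m.astype(np.uint8))
    return [(l==i) for i in 1+np.argsort(-s[1:,4])[:k]]
def rect(P):
    "minAreaRect of world xy points (mm), median z"
    r=cv2.minAreaRect((P[:,:2]*1000).astype(np.float32)); return np.round(r[0],1),np.round(r[1],1),round(r[2],1),np.round(np.nanpercentile(P[:,2]*1000,[5,50,95]),1)
```

Run:
```python
from h import *
for n in ("scene","side","wrist"):
    im=np.load(f"pics/{n}0im.npy");d=np.load(f"pics/{n}0.npy");W=cloud(d,eyes.get_calibration(n),get_obs());H=hsv(im)
    ok=np.isfinite(W[...,2])&(W[...,2]>-.02)&(W[...,2]<.17)&(W[...,0]>.3)&(W[...,0]<1)&(abs(W[...,1])<.6)
    print(n)
    for nm,lo,hi in (("yellow",(22,150,130),(34,255,255)),("blue",(105,150,80),(125,255,255)),("green",(65,80,50),(90,255,255)),("red",(0,200,120),(4,255,255)),("red2",(172,170,100),(180,255,255)),("tray",(14,60,150),(24,140,255))):
        m=rng(H,lo,hi)&ok
        for b in big(m,2):
            if b.sum()>15 and b.sum()<60000:
                v,u=np.nonzero(b);print(nm,b.sum(),"px",u.mean().round(),v.mean().round(),*rect(W[b]))
```

```text
scene
yellow 48 px 226.0 149.0 [ 541.2 -374. ] [35.9 42.8] 38.1 [10.5 26.7 35.3]
yellow 30 px 242.0 143.0 [ 459.7 -385.1] [98.  35.2] 51.5 [24.  32.1 37.6]
blue 343 px 220.0 158.0 [ 564.4 -377.8] [148.5  66.2] 80.3 [-3.8  1.5  8.6]
blue 172 px 146.0 187.0 [ 880.3 -344.4] [196.7  37.1] 77.1 [ 68.7 115.2 157.9]
green 756 px 269.0 214.0 [608.2  -4. ] [ 79.1 228.8] 5.4 [32.1 37.4 56.3]
green 253 px 256.0 218.0 [654.1 -14.3] [ 25.6 257.7] 0.0 [24.6 36.2 42.8]
red 329 px 285.0 211.0 [583.2  -4.5] [ 92.9 268.7] 6.3 [32.4 38.8 43.9]
red 139 px 114.0 147.0 [ 894.8 -517.4] [62.9 31.5] 75.4 [ 72.4 116.1 155.6]
tray 4633 px 383.0 284.0 [480.  387.5] [234.5 235.4] 88.6 [ 1.6  7.3 22.4]
tray 609 px 216.0 249.0 [809.5   1.6] [ 50.1 234.9] 88.1 [ 7.8 20.8 27.6]
side
blue 27 px 309.0 149.0 [ 702.6 -267.7] [28.3 11.1] 53.3 [70.  78.2 82.2]
green 707 px 280.0 209.0 [610.6  -4.4] [ 68.8 228. ] 0.7 [34.  37.7 42.2]
green 60 px 294.0 111.0 [ 884.2 -379.5] [12.8 20. ] 44.2 [ 71.8 100.6 132.7]
red 174 px 269.0 234.0 [580.4  85. ] [102.1  80.9] 4.1 [35.5 39.4 42.9]
red 90 px 309.0 195.0 [ 582.  -123.7] [ 57.1 105.8] 56.6 [36.5 39.1 42.8]
tray 5306 px 212.0 316.0 [486.2 390.9] [222.1 212.8] 88.9 [ 3.9  7.4 22.3]
tray 280 px 239.0 185.0 [806.3   3.5] [ 35.6 232.8] 88.4 [16.4 22.8 27.2]
wrist
green 7992 px 260.0 184.0 [607.5   2.2] [ 54.8 215.6] 2.6 [35.8 37.  38.8]
green 1298 px 298.0 185.0 [648.8  -3.8] [  8.3 202.2] 3.2 [35.8 36.9 38.2]
tray 4424 px 437.0 179.0 [815.    4.4] [ 30.6 253.8] 87.7 [14.7 22.2 24.7]
tray 552 px 173.0 202.0 [514.5 -18.4] [46.9 30.4] 71.4 [53.1 54.9 56.4]
```

View pics/wrist0.png

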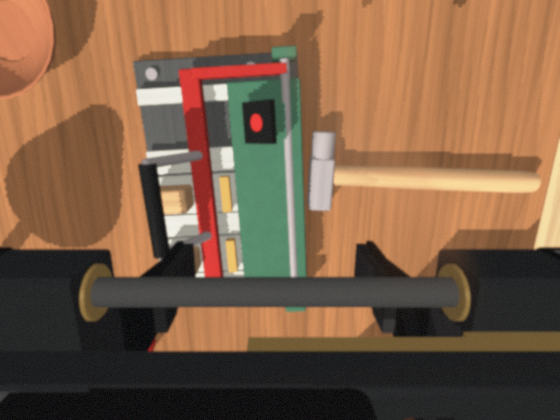

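The wrist view shows the jig with its red bar, the handle at (153,210), the red dot at (256,122), and an empty lane at top (+y). Block ribs show in the middle and right lanes. Next I'll go and look at the gauge.

Units first: shifts go in shares of 0.5 m and turns go in shares of pi rad. So -0.3 m / 0.5 = -0.6, -0.15 m / 0.5 = -0.3, 1.2 rad / 3.1416 = 0.382.

Request:
steer_hand:
  moves: {"deltas": [[-0.6, -0.3, -0.1, 0, 0, 0.382], [-0.6, -0.3, -0.1, 0, 0, 0.382], [-0.6, -0.3, -0.1, 0, 0, 0.382], [-0.6, -0.3, -0.1, 0, 0, 0.382], [-0.6, -0.3, -0.1, 0, 0, 0.382], [-0.6, -0.3, -0.1, 0, 0, 0.382], [-0.6, -0.3, -0.1, 0, 0, 0.382], [-0.6, -0.3, -0.1, 0, 0, 0.382], [-0.6, -0.3, -0.1, 0, 0, 0.382], [-0.6, -0.3, -0.1, 0, 0, 0.382]]}

```text
time_s: 0.98
position: [0.4736, -0.3034, 0.2919]
tool_rot: [3.089, 0.562, 0.0]
wrist_force: [-0.3, 1.1, -0.2]
finger_gap: 0.0868
finger_force: 0.0
```

Request:
steer_hand:
  moves: {"deltas": [[0, 0, 0, 0, 0, 0.1114], [0, 0, 0, 0, 0, 0.1114], [0, 0, 0, 0, 0, 0.1114], [0, 0, 0, 0, 0, 0.1114]]}

```text
time_s: 1.32
position: [0.4747, -0.2999, 0.2912]
tool_rot: [-3.141, -0.03, 0.001]
wrist_force: [-0.2, -0.3, 0.0]
finger_gap: 0.0869
finger_force: 0.0
```

Run:
```python
from h import *
o=get_obs();print(o["position"],R.from_rotvec(o["tool_rot"]).as_matrix().round(3),o["joint_pos"].round(2),o["time_s"])
shot("wrist","w1");shot("side","s1")
```

```text
[ 0.47472458 -0.29993109  0.29123617] [[ 1.     0.019 -0.   ]
 [ 0.019 -1.     0.001]
 [-0.    -0.001 -1.   ]] [-0.76  0.39  1.53  0.    1.22  0.79] 1.3167
```

View pics/w1.png

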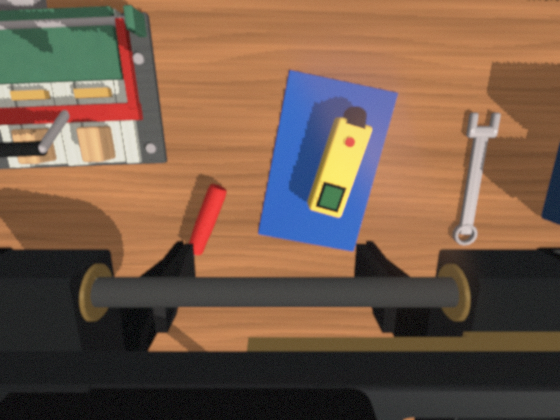

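The wrist view shows the whole mat, with corners at (290,70), (396,94), (355,248) and (259,233). The gauge runs from the lens at (355,118) to its tail at (330,205). The driver handle is at (208,220) and the spanner at (475,180).

Create meas.py:
```python
from h import *
def gauge(W,im):
    H=hsv(im); ok=(abs(W[...,2]-.03)<.05)
    y=rng(H,(22,120,110),(34,255,255))&ok; y=cv2.morphologyEx(y.astype(np.uint8),cv2.MORPH_CLOSE,np.ones((15,15)))>0
    y=big(y)[0]; P=W[y]; top=P[(P[:,2]>np.nanmedian(P[:,2])-.006)]
    print("gauge top",rect(top))
    b=big(rng(H,(105,130,60),(125,255,255))&ok&(W[...,2]<.02))[0]
    print("mat",rect(W[b]))
    (c,s,a,z)=rect(top); 
    ce=top.mean(0); l=W[rng(H,(0,0,0),(180,255,60))&ok&(np.hypot(W[...,0]-ce[0],W[...,1]-ce[1])<.1)]
    print("black near",len(l),np.nanmean(l,0).round(3))
```

Run:
```python
from meas import *
im,W,d=shot("wrist"); gauge(W,im)
im,W,d=shot("scene","sc1"); gauge(W,im)
im,W,d=shot("side"); gauge(W,im)
```

```text
gauge top (array([ 486.5, -379.1]), array([ 42.5, 116.2]), 75.0, array([32.2, 33.9, 35.9]))
mat (array([ 484.1, -364.7]), array([137.8, 216.5]), 80.0, array([0.6, 1.9, 3.3]))
black near 18 [ 0.457 -0.36   0.035]
gauge top (array([ 491.9, -378.5]), array([ 56.4, 117.6]), 73.8, array([25.9, 32.9, 38.7]))
mat (array([ 488.6, -359.2]), array([154.5, 224.8]), 77.5, array([-4.2,  1.7,  7.1]))
black near 28 [ 0.556 -0.388  0.027]Traceback (most recent call last):
  File "<stdin>", line 4, in <module>
  File "meas.py", line 5, in gauge
    y=big(y)[0]; P=W[y]; top=P[(P[:,2]>np.nanmedian(P[:,2])-.006)]
      ~~~~~~^^^
IndexError: list index out of range
```

To row units: 0.16 m / 0.5 = 0.32, 0.12 m / 0.5 = 0.24, 0.28 rad / 3.1416 = 0.0891.

Request:
steer_hand:
  moves: {"deltas": [[0.02, 0.158, 0.08, 0, 0, 0.0382], [0.02, 0.158, 0.16, 0, 0, 0.0764], [0.02, 0.158, 0.24, 0, 0, 0.0891], [0.02, 0.158, 0.32, 0, 0, 0.0891], [0.02, 0.158, 0.32, 0, 0, 0.0891], [0.02, 0.158, 0.32, 0, 0, 0.0891]]}

```text
time_s: 2.07
position: [0.4836, -0.3763, 0.1252]
tool_rot: [-3.107, 0.405, 0.015]
wrist_force: [-1.3, 0.3, -0.1]
finger_gap: 0.0871
finger_force: 0.0
```

Create rel.py:
```python
import sys
from h import *
# python3 rel.py x y z yawdeg(of tool x in world) -> tool-axes shift
o=get_obs();M=R.from_rotvec(o["tool_rot"]).as_matrix()
t=np.array(list(map(float,sys.argv[1:4])))
yw=np.degrees(np.arctan2(M[1,0],M[0,0])); d=-(float(sys.argv[4])-yw); d=(d+180)%360-180
G=R.from_euler("z",float(sys.argv[4]),degrees=True).as_matrix()@np.diag([1,-1,-1])
print("t",round(o["time_s"],2),"pos",o["position"].round(4),"yaw",yw.round(1),"shift",(M.T@(t-o["position"])).round(4),"rotvec",R.from_matrix(M.T@G).as_rotvec().round(3),"j",o["joint_pos"].round(2),"F",o["wrist_force"].round(1),"gap",round(o["finger_gap"],4))
```

```bash
python3 rel.py .4865 -.379 .025 -15; python3 -c "
from meas import *
im,W,d=shot('wrist','w2'); gauge(W,im)"
```

```text
t 2.07 pos [ 0.4836 -0.3763  0.1252] yaw -14.8 shift [0.0046 0.0025 0.1002] rotvec [-0.007  0.011  0.003] j [-0.84  0.66  1.55 -0.    0.94  0.99] F [-1.3  0.3 -0.1] gap 0.0871
gauge top (array([ 490. , -381.1]), array([ 42.5, 113.9]), 74.9, array([32.6, 33.9, 35.4]))
mat (array([ 503.7, -368.2]), array([138.4, 179.2]), 80.1, array([0.8, 1.9, 3.1]))
black near 1271 [ 0.525 -0.39   0.032]
```

Request:
steer_hand:
  moves: {"deltas": [[0.01, 0.006, 0.06, 0, 0, 0], [0.01, 0.006, 0.12, 0, 0, 0], [0.01, 0.006, 0.16, 0, 0, 0], [0.01, 0.006, 0.2, 0, 0, 0], [0.01, 0.006, 0.2, 0, 0, 0], [0.01, 0.006, 0.2, 0, 0, 0]]}

```text
time_s: 2.62
position: [0.4915, -0.3833, 0.033]
tool_rot: [3.114, -0.405, 0.002]
wrist_force: [0.3, 0.2, 0.7]
finger_gap: 0.0873
finger_force: 0.0
```

Request:
steer_hand:
  moves: {"deltas": [[0, 0, 0, 0, 0, 0], [0, 0, 0, 0, 0, 0], [0, 0, 0, 0, 0, 0], [0, 0, 0, 0, 0, 0], [0, 0, 0, 0, 0, 0], [0, 0, 0, 0, 0, 0]]}
  finger_gap: 0.03
  force: 25

```text
time_s: 3.12
position: [0.4908, -0.3831, 0.032]
tool_rot: [3.115, -0.406, 0.001]
wrist_force: [0.1, -0.9, -0.7]
finger_gap: 0.0545
finger_force: 0.0
```

```bash
python3 rel.py .4865 -.379 .025 -15
```

```text
t 3.12 pos [ 0.4908 -0.3831  0.032 ] yaw -14.9 shift [-0.0052 -0.0028  0.007 ] rotvec [ 0.    -0.001  0.003] j [-0.84  0.81  1.57 -0.    0.76  0.99] F [ 0.1 -0.9 -0.7] gap 0.0545
```

To row units: 0.007 m / 0.5 = 0.014, -0.003 m / 0.5 = -0.006.

Request:
steer_hand:
  moves: {"deltas": [[-0.006, -0.006, 0.014, 0, 0, 0], [-0.006, -0.006, 0.014, 0, 0, 0], [-0.006, -0.006, 0.014, 0, 0, 0], [-0.006, -0.006, 0.014, 0, 0, 0], [-0.006, -0.006, 0.014, 0, 0, 0], [-0.006, -0.006, 0.014, 0, 0, 0], [-0.006, -0.006, 0.014, 0, 0, 0], [-0.006, -0.006, 0.014, 0, 0, 0]]}
  finger_gap: 0.03
  force: 25

```text
time_s: 3.78
position: [0.4885, -0.3791, 0.0244]
tool_rot: [-3.115, 0.406, 0.0]
wrist_force: [-0.1, -0.5, -1.6]
finger_gap: 0.0437
finger_force: 25.0
```

Request:
steer_hand:
  moves: {"deltas": [[0, 0, 0, 0, 0, 0], [0, 0, 0, 0, 0, 0], [0, 0, 0, 0, 0, 0]]}
  finger_gap: 0.03
  force: 25

```text
time_s: 4.03
position: [0.4886, -0.3793, 0.0246]
tool_rot: [3.115, -0.406, 0.0]
wrist_force: [0.2, 0.5, -2.5]
finger_gap: 0.044
finger_force: 25.0
```

```bash
python3 rel.py .4875 -.380 .025 -15
```

```text
t 4.03 pos [ 0.4886 -0.3793  0.0246] yaw -14.9 shift [-0.0008  0.001  -0.0004] rotvec [ 0.    -0.     0.003] j [-0.84  0.82  1.58  0.    0.74  0.99] F [ 0.2  0.5 -2.5] gap 0.044
```

Run:
```python
from h import *
# jig geometry from stored first views
for n in ("scene","side","wrist"):
    im=np.load(f"pics/{n}0im.npy");d=np.load(f"pics/{n}0.npy")
    o=dict(position=np.array([.62429,.000175,.24055]),tool_rot=np.array([-2.22008964,-2.22021105,.00197]))
    W=cloud(d,eyes.get_calibration(n),o);H=hsv(im)
    ok=(W[...,0]>.4)&(W[...,0]<.75)&(abs(W[...,1])<.2)&(W[...,2]>.005)&(W[...,2]<.12)
    red=(rng(H,(0,190,90),(5,255,255))|rng(H,(174,190,90),(180,255,255)))&ok
    for b in big(red,3):
        v,u=np.nonzero(b);print(n,"red",b.sum(),u.mean().round(1),v.mean().round(1),np.nanmean(W[b],0).round(4),rect(W[b]))
    blk=rng(H,(0,0,0),(180,255,45))&ok&(W[...,2]>.07)&(W[...,2]<.11)
    for b in big(blk,2):
        print("handle?",b.sum(),np.nanmean(W[b],0).round(4),rect(W[b]))
    g=rng(H,(65,80,40),(90,255,255))&ok&(abs(W[...,2]-.038)<.006)
    print("roof",rect(W[g]))
    wd=rng(H,(8,60,110),(26,200,255))&ok&(abs(W[...,2]-.054)<.01)
    for b in big(wd,3): print("grip",b.sum(),np.nanmean(W[b],0).round(4))
```

```text
scene red 534 282.2 209.3 [0.5644 0.0032 0.0378] (array([590.3,  -4.3]), array([104.1, 266.9]), 2.8, array([30.3, 38.2, 43.7]))
scene red 25 284.4 163.2 [ 0.4097 -0.1932  0.0171] (array([ 407.8, -193.3]), array([17.4, 21.4]), 57.5, array([ 6.9, 17.5, 25.9]))
scene red 7 283.0 222.0 [0.6079 0.0698 0.0604] (array([607.7,  69.2]), array([ 8.1, 12.1]), 66.9, array([55.1, 60.6, 64.9]))
handle? 85 [ 0.5173 -0.0074  0.0956] (array([517.1,  -8.6]), array([14.2, 91.6]), 2.7, array([ 88.9,  95.7, 100.7]))
handle? 16 [0.624  0.076  0.0748] (array([623.7,  75.5]), array([ 8. , 32.4]), 0.7, array([72. , 74.4, 78. ]))
roof (array([ 6.227e+02, -2.000e-01]), array([ 78.1, 284.5]), 3.5, array([33. , 37. , 42.1]))
grip 83 [ 0.5178 -0.0064  0.0528]
grip 66 [ 0.5253 -0.0829  0.0534]
grip 2 [ 0.6626 -0.1413  0.0479]
side red 191 269.6 233.4 [0.5547 0.0954 0.0391] (array([559.5, 102.4]), array([135.5,  71. ]), 43.0, array([35. , 39.3, 42.9]))
side red 109 308.8 194.7 [ 0.5738 -0.1181  0.0395] (array([ 581.1, -121. ]), array([ 64.4, 111.1]), 53.7, array([36.5, 39.1, 43. ]))
side red 25 294.7 214.2 [ 0.5498
[... 587 characters left out ...]
, 57.6]), 2.6, array([37.3, 38.6, 39.8]))
wrist red 230 197.4 84.6 [0.5476 0.104  0.0388] (array([545.3, 105.3]), array([38.3, 23. ]), 68.4, array([37.1, 38.9, 40.4]))
wrist red 168 201.8 171.1 [0.5467 0.0176 0.0388] (array([545.9,  17.4]), array([16.6, 29.6]), 2.4, array([37.4, 38.8, 40. ]))
handle? 1268 [ 0.5137 -0.0085  0.0955] (array([513.1, -11.7]), array([12.4, 87.7]), 3.1, array([92.1, 95.9, 97.5]))
handle? 354 [0.6202 0.07   0.073 ] (array([619.9,  69.4]), array([ 9.1, 37.4]), 4.0, array([70.6, 73. , 75.1]))
roof (array([617.7,   9.6]), array([ 71.9, 236.3]), 3.2, array([35.6, 36.8, 38.1]))
grip 652 [ 0.5202 -0.0106  0.0537]
grip 7 [0.6247 0.1376 0.0459]
grip 5 [0.636  0.1386 0.0457]
```

To row units: -0.16 m / 0.5 = -0.32, -0.12 m / 0.5 = -0.24.

Request:
steer_hand:
  moves: {"deltas": [[0, 0, -0.08, 0, 0, 0], [0, 0, -0.16, 0, 0, 0], [0, 0, -0.24, 0, 0, 0], [0, 0, -0.32, 0, 0, 0], [0, 0, -0.32, 0, 0, 0], [0, 0, -0.32, 0, 0, 0]]}

```text
time_s: 4.53
position: [0.4898, -0.3806, 0.1878]
tool_rot: [3.111, -0.405, 0.008]
wrist_force: [-0.6, 0.5, -3.0]
finger_gap: 0.0436
finger_force: 25.0
```

```bash
python3 rel.py .470 .062 .185 3;  python3 - <<'E'
from h import *
im=np.load("pics/wrist0im.npy");d=np.load("pics/wrist0.npy")
o=dict(position=np.array([.62429,.000175,.24055]),tool_rot=np.array([-2.22008964,-2.22021105,.00197]))
W=cloud(d,eyes.get_calibration("wrist"),o);H=hsv(im)
print(H[122,256],W[122,256])
b=np.zeros(d.shape,bool);b[105:140,242:272]=True
m=b&(im[...,0]>120);print(m.sum(),np.argwhere(m).mean(0),np.nanmean(W[m],0).round(4))
m2=b&(im.sum(-1)<90);P=W[m2];P=P[np.isfinite(P[:,2])];c=P.mean(0);print("patch n",c,np.linalg.svd(P-c)[2][2])
E
```

```text
t 4.53 pos [ 0.4898 -0.3806  0.1878] yaw -14.8 shift [-1.325e-01 -4.227e-01  4.000e-04] rotvec [ 0.005 -0.005 -0.311] j [-0.84  0.58  1.5  -0.    1.05  0.99] F [-0.6  0.5 -3. ] gap 0.0436
[  1 191 238] [0.60653916 0.06858797 0.06114768]
193 [122.22279793 255.83419689] [0.6064 0.0683 0.0611]
patch n [0.6202295  0.07589069 0.07416619] [ 0.66557115 -0.00849098 -0.7462861 ]
```

To row units: -0.395 m / 0.5 = -0.79, -0.36 m / 0.5 = -0.72, -0.312 rad / 3.1416 = -0.0993.

Request:
steer_hand:
  moves: {"deltas": [[-0.026, -0.08, 0, 0, 0, -0.0095], [-0.052, -0.16, 0, 0, 0, -0.0191], [-0.078, -0.24, 0, 0, 0, -0.0286], [-0.104, -0.32, 0, 0, 0, -0.0382], [-0.13, -0.4, 0, 0, 0, -0.0477], [-0.156, -0.48, 0, 0, 0, -0.0573], [-0.182, -0.56, 0, 0, 0, -0.0668], [-0.208, -0.64, 0, 0, 0, -0.0764], [-0.234, -0.72, 0, 0, 0, -0.0891], [-0.254, -0.79, 0, 0, 0, -0.0993]]}

```text
time_s: 5.37
position: [0.4644, 0.0374, 0.1828]
tool_rot: [-3.139, -0.085, 0.008]
wrist_force: [0.7, -0.6, -1.4]
finger_gap: 0.0434
finger_force: 25.0
```

Request:
steer_hand:
  moves: {"deltas": [[0, 0, 0, 0, 0, 0], [0, 0, 0, 0, 0, 0], [0, 0, 0, 0, 0, 0]]}

```text
time_s: 5.62
position: [0.4662, 0.0353, 0.1834]
tool_rot: [-3.14, -0.085, 0.004]
wrist_force: [0.4, -1.1, -2.2]
finger_gap: 0.044
finger_force: 25.0
```

```bash
python3 rel.py .4685 .0615 .144 3
```

```text
t 5.62 pos [0.4662 0.0353 0.1834] yaw 3.1 shift [ 0.0038 -0.026   0.0394] rotvec [-0.     0.003  0.002] j [-0.16  0.41  1.88 -0.    0.86  1.35] F [ 0.4 -1.1 -2.2] gap 0.044
```

To row units: 0.039 m / 0.5 = 0.078, -0.026 m / 0.5 = -0.052.

Request:
steer_hand:
  moves: {"deltas": [[0.008, -0.052, 0.04, 0, 0, 0], [0.008, -0.052, 0.078, 0, 0, 0], [0.008, -0.052, 0.078, 0, 0, 0], [0.008, -0.052, 0.078, 0, 0, 0], [0.008, -0.052, 0.078, 0, 0, 0], [0.008, -0.052, 0.078, 0, 0, 0]]}

```text
time_s: 6.12
position: [0.4705, 0.0601, 0.1463]
tool_rot: [3.14, 0.08, 0.003]
wrist_force: [0.9, -0.3, -3.1]
finger_gap: 0.0439
finger_force: 25.0
```

```bash
python3 rel.py .4685 .0615 .144 3;  python3 - <<'E'
from h import *
for n in ("wrist","scene","side"):
    im,W,d=shot(n,n+"3");H=hsv(im)
    ok=(W[...,2]>.1)&(W[...,2]<.2)&(abs(W[...,0]-.48)<.15)&(abs(W[...,1]-.06)<.1)
    y=rng(H,(20,120,90),(36,255,255))&ok
    P=W[y]; 
    if len(P)>20: print(n,len(P),rect(P))
    if n=="wrist":
        t=P[abs(P[:,2]-np.median(P[:,2]))<.01];c=t.mean(0);print(c,np.linalg.svd(t-c)[2])
E
```

```text
t 6.12 pos [0.4705 0.0601 0.1463] yaw 2.9 shift [-0.002  -0.0015  0.0023] rotvec [ 0.    -0.002 -0.002] j [-0.11  0.48  1.9  -0.    0.76  1.41] F [ 0.9 -0.3 -3.1] gap 0.0439
wrist 12991 (array([486.2,  61. ]), array([88.8, 52.6]), 2.2, array([154.9, 156.6, 157.7]))
[0.49461054 0.06141128 0.15650812] [[-9.98856251e-01 -4.76979188e-02  3.33135935e-03]
 [-4.76999730e-02  9.98861563e-01 -5.39877231e-04]
 [ 3.30181578e-03  6.98165499e-04  9.99994305e-01]]
scene 259 (array([503.6,  69.6]), array([68.7, 58.7]), 2.6, array([130.5, 154.8, 161.2]))
side 240 (array([444.2,  58.3]), array([71.3, 52. ]), 2.5, array([134.6, 154.9, 160.4]))
```

To row units: -0.002 m / 0.5 = -0.004, -0.001 m / 0.5 = -0.002.

Request:
steer_hand:
  moves: {"deltas": [[-0.004, -0.002, 0.004, 0, 0, 0], [-0.004, -0.002, 0.004, 0, 0, 0], [-0.004, -0.002, 0.004, 0, 0, 0], [-0.004, -0.002, 0.004, 0, 0, 0], [-0.004, -0.002, 0.004, 0, 0, 0], [-0.004, -0.002, 0.004, 0, 0, 0], [-0.004, -0.002, 0.004, 0, 0, 0], [-0.004, -0.002, 0.004, 0, 0, 0], [-0.004, -0.002, 0.004, 0, 0, 0], [-0.004, -0.002, 0.004, 0, 0, 0]]}

```text
time_s: 7.1
position: [0.4676, 0.0622, 0.1435]
tool_rot: [-3.14, -0.083, 0.0]
wrist_force: [0.0, 0.4, -1.4]
finger_gap: 0.0439
finger_force: 25.0
```

Request:
steer_hand:
  moves: {"deltas": [[0, 0, 0, 0, 0, 0], [0, 0, 0, 0, 0, 0], [0, 0, 0, 0, 0, 0], [0, 0, 0, 0, 0, 0], [0, 0, 0, 0, 0, 0], [0, 0, 0, 0, 0, 0], [0, 0, 0, 0, 0, 0], [0, 0, 0, 0, 0, 0], [0, 0, 0, 0, 0, 0], [0, 0, 0, 0, 0, 0]]}

```text
time_s: 7.93
position: [0.4676, 0.0622, 0.1436]
tool_rot: [3.14, 0.083, -0.0]
wrist_force: [0.2, 0.0, -3.4]
finger_gap: 0.0432
finger_force: 25.0
```

```bash
python3 rel.py .4685 .0615 .144 3
```

Run:
```python
from h import *
# where is the lens (black ahead of box) and the sight line on the patch
o=get_obs();M=R.from_rotvec(o["tool_rot"]).as_matrix()
f=lambda x,z:o["position"]+M@np.array([x,0,-(z-.0216)])
print("lens",f(.068,.010).round(4),"spot",f(.1387,-.0607).round(4))
```

```text
t 7.93 pos [0.4676 0.0622 0.1436] yaw 3.0 shift [ 0.0009  0.0007 -0.0004] rotvec [0. 0. 0.] j [-0.11  0.49  1.9  -0.    0.75  1.41] F [ 0.2  0.  -3.4] gap 0.0432
lens [0.5355 0.0657 0.132 ] spot [0.6061 0.0695 0.0613]
```

To row units: -0.05 m / 0.5 = -0.1, -0.02 m / 0.5 = -0.04.

Request:
steer_hand:
  moves: {"deltas": [[0, 0, 0, 0, 0, 0], [0, 0, 0, 0, 0, 0], [0, 0, 0, 0, 0, 0], [-0.02, 0, -0.04, 0, 0, 0], [-0.02, 0, -0.1, 0, 0, 0], [-0.02, 0, -0.1, 0, 0, 0]]}

```text
time_s: 8.43
position: [0.4599, 0.0615, 0.1971]
tool_rot: [3.139, 0.083, 0.012]
wrist_force: [1.4, -0.3, -2.2]
finger_gap: 0.0438
finger_force: 25.0
```

Request:
steer_hand:
  moves: {"deltas": [[0, 0.08, 0, 0, 0, 0.0095], [0, 0.16, 0, 0, 0, 0.0191], [0, 0.24, 0, 0, 0, 0.0318], [0, 0.32, 0, 0, 0, 0.0477], [0, 0.4, 0, 0, 0, 0.0637], [0, 0.48, 0, 0, 0, 0.0732], [0, 0.56, 0, 0, 0, 0.0732], [0, 0.64, 0, 0, 0, 0.0732], [0, 0.72, 0, 0, 0, 0.0732], [0, 0.8, 0, 0, 0, 0.0732]]}

```text
time_s: 9.27
position: [0.4782, -0.3397, 0.1927]
tool_rot: [-3.129, 0.279, 0.001]
wrist_force: [0.8, 1.2, -2.7]
finger_gap: 0.0438
finger_force: 25.0
```

Request:
steer_hand:
  moves: {"deltas": [[0, 0, 0, 0, 0, 0], [0, 0, 0, 0, 0, 0], [0, 0, 0, 0, 0, 0]]}

```text
time_s: 9.52
position: [0.4779, -0.3371, 0.1924]
tool_rot: [-3.127, 0.279, 0.003]
wrist_force: [-0.1, 0.9, -1.9]
finger_gap: 0.0439
finger_force: 25.0
```

```bash
python3 rel.py .486 -.365 .026 -10
```

```text
t 9.52 pos [ 0.4779 -0.3371  0.1924] yaw -10.2 shift [0.0132 0.0263 0.1663] rotvec [-0.002  0.002 -0.004] j [-0.81  0.54  1.58  0.    1.03  0.94] F [-0.1  0.9 -1.9] gap 0.0439
```

To row units: 0.164 m / 0.5 = 0.328, 0.163 m / 0.5 = 0.326.

Request:
steer_hand:
  moves: {"deltas": [[0.026, 0.052, 0.08, 0, 0, 0], [0.026, 0.052, 0.16, 0, 0, 0], [0.026, 0.052, 0.24, 0, 0, 0], [0.026, 0.052, 0.28, 0, 0, 0], [0.026, 0.052, 0.31, 0, 0, 0], [0.026, 0.052, 0.32, 0, 0, 0], [0.026, 0.052, 0.326, 0, 0, 0], [0.026, 0.052, 0.328, 0, 0, 0], [0.026, 0.052, 0.328, 0, 0, 0]]}

```text
time_s: 10.27
position: [0.4877, -0.3657, 0.0307]
tool_rot: [3.128, -0.276, 0.002]
wrist_force: [0.3, -0.3, -2.8]
finger_gap: 0.0435
finger_force: 25.0
```

```bash
python3 rel.py .486 -.365 .0245 -10
```

```text
t 10.27 pos [ 0.4877 -0.3657  0.0307] yaw -10.1 shift [-0.0018 -0.0004  0.0062] rotvec [ 0.001 -0.002 -0.002] j [-0.83  0.8   1.61  0.    0.73  0.92] F [ 0.3 -0.3 -2.8] gap 0.0435
```

To row units: 0.006 m / 0.5 = 0.012, 0.003 m / 0.5 = 0.006.

Request:
steer_hand:
  moves: {"deltas": [[0, 0, 0.006, 0, 0, 0], [0, 0, 0.012, 0, 0, 0], [0, 0, 0.012, 0, 0, 0], [0, 0, 0.012, 0, 0, 0], [0, 0, 0.012, 0, 0, 0]]}

```text
time_s: 10.68
position: [0.487, -0.3658, 0.0238]
tool_rot: [3.129, -0.278, 0.0]
wrist_force: [-0.6, 0.2, -2.7]
finger_gap: 0.0434
finger_force: 25.0
```

Request:
steer_hand:
  moves: {"deltas": [[0, 0, 0, 0, 0, 0], [0, 0, 0, 0, 0, 0], [0, 0, 0, 0, 0, 0], [0, 0, 0, 0, 0, 0], [0, 0, 0, 0, 0, 0], [0, 0, 0, 0, 0, 0]]}
  finger_gap: 0.075

```text
time_s: 11.18
position: [0.487, -0.3658, 0.0237]
tool_rot: [3.129, -0.278, 0.0]
wrist_force: [0.5, 0.8, -0.1]
finger_gap: 0.0725
finger_force: 0.0
```

Request:
steer_hand:
  moves: {"deltas": [[0, 0, -0.04, 0, 0, 0], [0, 0, -0.12, 0, 0, 0], [0, 0, -0.2, 0, 0, 0], [-0.02, 0, -0.28, 0, 0, 0], [-0.06, 0, -0.34, 0, 0, 0], [-0.1, 0, -0.38, 0, 0, 0], [-0.1, 0, -0.4, 0, 0, 0], [-0.1, 0, -0.4, 0, 0, 0]]}

```text
time_s: 11.85
position: [0.4383, -0.3579, 0.2264]
tool_rot: [3.125, -0.279, 0.007]
wrist_force: [1.1, 0.6, 0.4]
finger_gap: 0.075
finger_force: 0.0
```

```bash
python3 rel.py .486 -.365 .0245 -10; python3 -c "
from meas import *
im,W,d=shot('wrist','w4'); gauge(W,im)"
```

```text
t 11.85 pos [ 0.4383 -0.3579  0.2264] yaw -10.2 shift [ 0.0472 -0.0022  0.2022] rotvec [ 0.004 -0.005 -0.004] j [-0.88  0.46  1.6   0.    1.07  0.87] F [1.1 0.6 0.4] gap 0.075
gauge top (array([ 486.1, -365.7]), array([ 42.3, 118. ]), 79.3, array([32.4, 33.8, 35.5]))
mat (array([ 484.4, -364.6]), array([137.7, 217.4]), 80.1, array([0.6, 1.9, 3.1]))
black near 523 [ 0.535 -0.374  0.032]
```

To row units: -0.3 m / 0.5 = -0.6, -0.28 m / 0.5 = -0.56, -1.2 rad / 3.1416 = -0.382.

```bash
python3 rel.py .5125 -.0114 .17 93
```

```text
t 11.9 pos [ 0.4384 -0.3576  0.2247] yaw -10.2 shift [ 0.0115 -0.354   0.054 ] rotvec [ 0.004 -0.    -1.801] j [-0.88  0.47  1.6   0.    1.07  0.87] F [ 0.7  0.3 -0.3] gap 0.0749
```

Request:
steer_hand:
  moves: {"deltas": [[0, -0.08, 0, 0, 0, -0.0382], [0, -0.16, 0, 0, 0, -0.0764], [0, -0.24, 0, 0, 0, -0.1146], [0, -0.32, 0, 0, 0, -0.1528], [0, -0.4, 0, 0, 0, -0.191], [0, -0.48, 0, 0, 0, -0.2292], [0, -0.56, 0, 0, 0, -0.2674], [0, -0.6, 0, 0, 0, -0.3056], [0, -0.6, 0, 0, 0, -0.3438], [0, -0.6, 0, 0, 0, -0.382]]}
  finger_gap: 0.06

```text
time_s: 12.73
position: [0.4908, -0.0592, 0.2216]
tool_rot: [-2.73, -1.55, 0.003]
wrist_force: [0.5, 0.3, -0.3]
finger_gap: 0.0602
finger_force: 0.0
```

```bash
python3 rel.py .5125 -.0114 .17 93
```

```text
t 12.73 pos [ 0.4908 -0.0592  0.2216] yaw 59.2 shift [ 0.0522 -0.0057  0.0516] rotvec [-0.003 -0.001 -0.59 ] j [-0.35  0.38  1.77  0.    0.99  0.19] F [ 0.5  0.3 -0.3] gap 0.0602
```

To row units: 0.052 m / 0.5 = 0.104, 0.05 m / 0.5 = 0.1, -0.59 rad / 3.1416 = -0.1878.

Request:
steer_hand:
  moves: {"deltas": [[0.06, 0, 0.04, 0, 0, -0.0382], [0.104, -0.01, 0.08, 0, 0, -0.0764], [0.104, -0.01, 0.1, 0, 0, -0.1146], [0.104, -0.01, 0.1, 0, 0, -0.1528], [0.104, -0.01, 0.1, 0, 0, -0.1878], [0.104, -0.01, 0.1, 0, 0, -0.1878], [0.104, -0.01, 0.1, 0, 0, -0.1878]]}

```text
time_s: 13.32
position: [0.5134, -0.0141, 0.172]
tool_rot: [-2.176, -2.263, 0.002]
wrist_force: [-0.1, 0.2, 0.5]
finger_gap: 0.0601
finger_force: 0.0
```

```bash
python3 rel.py .5125 -.0114 .09 93
```

Run:
```python
from h import *
im,W,d=shot("wrist","w5");H=hsv(im)
blk=rng(H,(0,0,0),(180,255,60))&(W[...,2]>.08)&(W[...,2]<.105)&(abs(W[...,0]-.512)<.06)&(abs(W[...,1])<.1)
for b in big(blk,2): print(b.sum(),np.nanmean(W[b],0),rect(W[b]))
im,W,d=shot("scene");H=hsv(im)
blk=rng(H,(0,0,0),(180,255,60))&(W[...,2]>.08)&(W[...,2]<.105)&(abs(W[...,0]-.512)<.06)&(abs(W[...,1])<.1)
for b in big(blk,2): print(b.sum(),np.nanmean(W[b],0),rect(W[b]))
```

```text
t 13.32 pos [ 0.5134 -0.0141  0.172 ] yaw 92.3 shift [ 0.0027 -0.0006  0.082 ] rotvec [-0.002 -0.001 -0.013] j [-0.25  0.48  1.78  0.    0.88 -0.29] F [-0.1  0.2  0.5] gap 0.0601
2205 [ 0.50955764 -0.0065851   0.09575036] (array([509.7,  -9.6]), array([14.2, 88.1]), 3.1, array([93.4, 96. , 97.5]))
90 [ 0.51723221 -0.00732834  0.09503757] (array([518.7,  -8.4]), array([16.6, 89.7]), 2.6, array([89.5, 95.1, 99.7]))
```

View pics/w5.png

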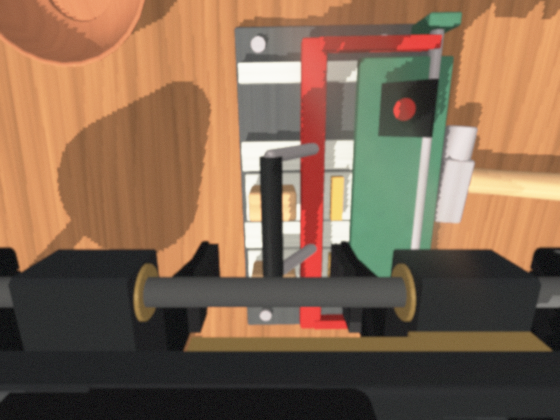

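The handle sits at (272,235), between the open fingers; the dot is at (405,110), and only two blocks show. Descending and gripping.

To row units: 0.082 m / 0.5 = 0.164, 0.003 m / 0.5 = 0.006, -0.01 rad / 3.1416 = -0.0032.

Request:
steer_hand:
  moves: {"deltas": [[0.006, -0.004, 0.06, 0, 0, -0.0032], [0.006, -0.004, 0.12, 0, 0, -0.0032], [0.006, -0.004, 0.15, 0, 0, -0.0032], [0.006, -0.004, 0.164, 0, 0, -0.0032], [0.006, -0.004, 0.164, 0, 0, -0.0032], [0.006, -0.004, 0.164, 0, 0, -0.0032], [0.006, -0.004, 0.164, 0, 0, -0.0032], [0.006, -0.004, 0.164, 0, 0, -0.0032]]}

```text
time_s: 14.08
position: [0.5123, -0.0119, 0.0927]
tool_rot: [2.162, 2.276, 0.002]
wrist_force: [-0.3, -0.4, -0.4]
finger_gap: 0.0601
finger_force: 0.0
```

Request:
steer_hand:
  moves: {"deltas": [[0, 0, 0, 0, 0, 0], [0, 0, 0, 0, 0, 0], [0, 0, 0, 0, 0, 0], [0, 0, 0, 0, 0, 0], [0, 0, 0, 0, 0, 0], [0, 0, 0, 0, 0, 0], [0, 0, 0, 0, 0, 0], [0, 0, 0, 0, 0, 0], [0, 0, 0, 0, 0, 0], [0, 0, 0, 0, 0, 0]]}
  finger_gap: 0.005
  force: 20

```text
time_s: 14.92
position: [0.5111, -0.0117, 0.0915]
tool_rot: [-2.163, -2.278, 0.001]
wrist_force: [-0.4, -0.9, 0.1]
finger_gap: 0.0152
finger_force: 20.0
```

```bash
python3 rel.py .5125 -.0114 .09 93
```

```text
t 14.92 pos [ 0.5111 -0.0117  0.0915] yaw 93.0 shift [0.0002 0.0014 0.0015] rotvec [-0.001 -0.    -0.   ] j [-0.24  0.62  1.84 -0.    0.68 -0.29] F [-0.4 -0.9  0.1] gap 0.0152
```

To row units: 0.166 m / 0.5 = 0.332, 0.149 m / 0.5 = 0.298.

Request:
steer_hand:
  moves: {"deltas": [[0, 0.018, -0.036, 0, 0, 0], [0, 0.042, -0.07, 0, 0, 0], [0, 0.07, -0.1, 0, 0, 0], [0, 0.102, -0.124, 0, 0, 0], [0, 0.138, -0.144, 0, 0, 0], [0, 0.176, -0.16, 0, 0, 0], [0, 0.216, -0.169, 0, 0, 0], [0, 0.256, -0.172, 0, 0, 0], [0, 0.298, -0.17, 0, 0, 0], [0, 0.332, -0.162, 0, 0, 0]]}
  force: 20

```text
time_s: 15.75
position: [0.6759, -0.0028, 0.1736]
tool_rot: [-2.16, -2.276, 0.005]
wrist_force: [-5.1, 0.0, 3.6]
finger_gap: 0.0156
finger_force: 20.0
```

Request:
steer_hand:
  moves: {"deltas": [[0, 0, 0, 0, 0, 0], [0, 0, 0, 0, 0, 0], [0, 0, 0, 0, 0, 0]]}

```text
time_s: 16.0
position: [0.6779, -0.0027, 0.1729]
tool_rot: [2.162, 2.277, 0.004]
wrist_force: [3.7, 1.1, 1.7]
finger_gap: 0.0154
finger_force: 20.0
```

```bash
python3 rel.py .681 -.003 .171 93
```

```text
t 16.0 pos [ 0.6779 -0.0027  0.1729] yaw 93.0 shift [-0.0004  0.0031  0.0019] rotvec [ 0.003 -0.    -0.   ] j [-0.17  0.67  1.35  0.    1.11 -0.22] F [3.7 1.1 1.7] gap 0.0154
```

Units first: shifts go in shares of 0.5 m and turns go in shares of pi rad. So 0.015 m / 0.5 = 0.03, 0.012 m / 0.5 = 0.024.

Request:
steer_hand:
  moves: {"deltas": [[0, 0.024, 0.006, 0, 0, 0], [0, 0.03, 0.012, 0, 0, 0], [0, 0.03, 0.012, 0, 0, 0], [0, 0.03, 0.012, 0, 0, 0]]}

```text
time_s: 16.33
position: [0.6923, -0.002, 0.1675]
tool_rot: [2.162, 2.278, 0.003]
wrist_force: [2.4, 1.8, 4.7]
finger_gap: 0.0155
finger_force: 20.0
```

Request:
steer_hand:
  moves: {"deltas": [[0, 0, 0, 0, 0, 0], [0, 0, 0, 0, 0, 0], [0, 0, 0, 0, 0, 0], [0, 0, 0, 0, 0, 0], [0, 0, 0, 0, 0, 0]]}
  finger_gap: 0.06

```text
time_s: 16.75
position: [0.6915, -0.0025, 0.166]
tool_rot: [-2.162, -2.277, 0.002]
wrist_force: [0.3, 0.2, -0.6]
finger_gap: 0.0406
finger_force: 0.0
```

Request:
steer_hand:
  moves: {"deltas": [[0, 0, -0.06, 0, 0, 0], [0, 0, -0.14, 0, 0, 0], [0, -0.04, -0.2, 0, 0, 0], [0, -0.1, -0.2, 0, 0, 0], [-0.06, -0.18, -0.2, 0, 0, 0], [-0.12, -0.26, -0.18, 0, 0, 0], [-0.18, -0.34, -0.16, 0, 0, 0], [-0.22, -0.36, -0.12, 0, 0, 0], [-0.22, -0.36, -0.08, 0, 0, 0], [-0.22, -0.36, -0.08, 0, 0, 0]]}

```text
time_s: 17.58
position: [0.5133, -0.1223, 0.2032]
tool_rot: [-2.161, -2.268, 0.006]
wrist_force: [-1.3, 0.6, 0.4]
finger_gap: 0.06
finger_force: 0.0
```

```bash
python3 rel.py .52 -.0114 .2 93
```

Run:
```python
from h import *
for n in ("wrist","scene","side"):
    im,W,d=shot(n,n+"6");H=hsv(im)
    ok=(W[...,0]>.42)&(W[...,0]<.75)&(abs(W[...,1])<.2)&(W[...,2]>.005)
    wd=rng(H,(8,60,90),(26,210,255))&ok&(abs(W[...,2]-.054)<.006)
    for b in big(wd,3):
        if b.sum()>30:print(n,"grip",b.sum(),np.nanmean(W[b],0).round(4),rect(W[b]))
    red=(rng(H,(0,190,90),(5,255,255))|rng(H,(174,190,90),(180,255,255)))&ok
    for b in big(red,2): print("red",b.sum(),rect(W[b]))
    t=big(rng(H,(14,60,150),(24,140,255))&(W[...,1]>.22)&(W[...,0]<.7)&(W[...,2]<.03))
    if t: print("tray",t[0].sum(),rect(W[t[0]]))
```

```text
t 17.58 pos [ 0.5133 -0.1223  0.2032] yaw 92.7 shift [0.1104 0.012  0.0035] rotvec [-0.009 -0.004 -0.004] j [-0.45  0.45  1.71 -0.    0.99 -0.49] F [-1.3  0.6  0.4] gap 0.06
wrist grip 1551 [ 0.5098 -0.0113  0.0546] (array([509.7, -11. ]), array([38.9, 25.8]), 3.2, array([52.8, 54.7, 55.9]))
wrist grip 1260 [ 0.5133 -0.0848  0.0545] (array([513.5, -85.6]), array([39.8, 26.2]), 3.3, array([52.6, 54.6, 55.9]))
red 657 (array([635.6, -76.2]), array([14.2, 51.9]), 5.7, array([127. , 137.7, 139.3]))
red 459 (array([631.7,   2.2]), array([14.4, 33.1]), 5.9, array([133.5, 138.2, 139.5]))
scene grip 75 [ 0.5148 -0.0077  0.0535] (array([514.6,  -7.7]), a
[... 240 characters left out ...]
ay([ 78.1, 135.9, 142.5]))
red 15 (array([ 653.1, -122.9]), array([15.8,  7.8]), 36.2, array([45.5, 50.4, 60.3]))
tray 4610 (array([460.1, 409.1]), array([232.7, 236.9]), 89.3, array([ 1.9,  7.3, 22.4]))
side grip 86 [ 0.5076 -0.0081  0.0543] (array([508.9,  -8.3]), array([39.4, 28.5]), 1.6, array([49.5, 54.8, 58. ]))
side grip 79 [ 0.5117 -0.0824  0.0548] (array([512.8, -84.9]), array([38.8, 28. ]), 3.7, array([49.2, 55.1, 59.1]))
red 441 (array([633.2,  -1. ]), array([ 18.5, 258.6]), 3.3, array([ 70.2, 137.2, 141.6]))
red 20 (array([605.1,  70.2]), array([12.7, 14.5]), 43.6, array([58. , 61.9, 67.3]))
tray 5315 (array([465.8, 411.1]), array([220.9, 214. ]), 89.4, array([ 3.8,  7.3, 22.3]))
```

View pics/wrist6.png

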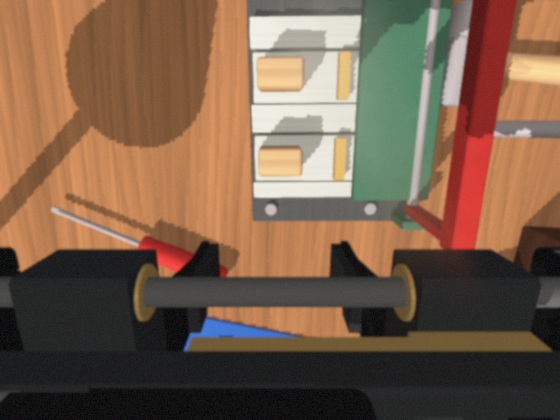

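The view shows the two block grips at (280,74) and (280,160), the bar standing up at the right, and the driver at (170,255). I can grip the middle block along jig x. The tray has also been knocked, to about (.463,.410), so I'll re-measure it later.

To row units: 0.111 m / 0.5 = 0.222, 0.02 m / 0.5 = 0.04.

Request:
steer_hand:
  moves: {"deltas": [[0.08, -0.004, 0, 0, 0, 0], [0.16, -0.006, 0, 0, 0, 0], [0.222, -0.006, 0.04, 0, 0, 0], [0.222, -0.006, 0.1, 0, 0, 0], [0.222, -0.006, 0.18, 0, 0, 0], [0.222, -0.006, 0.22, 0, 0, 0], [0.222, -0.006, 0.22, 0, 0, 0], [0.222, -0.006, 0.22, 0, 0, 0]]}
  finger_gap: 0.056

```text
time_s: 18.4
position: [0.5105, -0.0098, 0.0967]
tool_rot: [2.161, 2.28, 0.001]
wrist_force: [0.0, -1.5, 0.4]
finger_gap: 0.0561
finger_force: 0.0
```

```bash
python3 rel.py .51 -.011 .044 93
```

```text
t 18.4 pos [ 0.5105 -0.0098  0.0967] yaw 93.1 shift [-0.0012 -0.0006  0.0527] rotvec [ 0.    -0.     0.002] j [-0.24  0.61  1.84  0.    0.69 -0.29] F [ 0.  -1.5  0.4] gap 0.0561
```

To row units: 0.051 m / 0.5 = 0.102, 0.05 m / 0.5 = 0.1.

Request:
steer_hand:
  moves: {"deltas": [[-0.002, -0.002, 0.04, 0, 0, 0], [-0.002, -0.002, 0.08, 0, 0, 0], [-0.002, -0.002, 0.1, 0, 0, 0], [-0.002, -0.002, 0.102, 0, 0, 0], [-0.002, -0.002, 0.102, 0, 0, 0], [-0.002, -0.002, 0.102, 0, 0, 0]]}

```text
time_s: 18.9
position: [0.5096, -0.012, 0.0469]
tool_rot: [2.161, 2.277, 0.002]
wrist_force: [0.4, 1.2, 0.4]
finger_gap: 0.0559
finger_force: 0.0
```

Request:
steer_hand:
  moves: {"deltas": [[0, 0, 0, 0, 0, 0], [0, 0, 0, 0, 0, 0], [0, 0, 0, 0, 0, 0], [0, 0, 0, 0, 0, 0], [0, 0, 0, 0, 0, 0], [0, 0, 0, 0, 0, 0], [0, 0, 0, 0, 0, 0]]}
  finger_gap: 0.03
  force: 40

```text
time_s: 19.48
position: [0.5095, -0.0121, 0.0463]
tool_rot: [2.161, 2.277, 0.002]
wrist_force: [0.8, -0.2, 5.2]
finger_gap: 0.0397
finger_force: 40.0
```

```bash
python3 rel.py .51 -.011 .044 93
```

```text
t 19.48 pos [ 0.5095 -0.0121  0.0463] yaw 93.0 shift [0.001  0.0005 0.0023] rotvec [ 0.003  0.001 -0.   ] j [-0.24  0.7   1.87  0.    0.57 -0.3 ] F [ 0.8 -0.2  5.2] gap 0.0397
```

To row units: -0.07 m / 0.5 = -0.14, -0.06 m / 0.5 = -0.12.

Request:
steer_hand:
  moves: {"deltas": [[0, -0.02, 0, 0, 0, 0], [0, -0.04, 0, 0, 0, 0], [0, -0.06, 0, 0, 0, 0], [0, -0.08, 0, 0, 0, 0], [0, -0.1, 0, 0, 0, 0], [0, -0.12, 0, 0, 0, 0], [0, -0.14, 0, 0, 0, 0], [0, -0.14, 0, 0, 0, 0], [0, -0.14, 0, 0, 0, 0]]}

```text
time_s: 20.23
position: [0.4384, -0.0159, 0.0463]
tool_rot: [2.163, 2.277, 0.0]
wrist_force: [-2.3, -2.2, 9.8]
finger_gap: 0.0397
finger_force: 40.0
```

```bash
python3 rel.py .44 -.0147 .15 93
```

```text
t 20.23 pos [ 0.4384 -0.0159  0.0463] yaw 92.9 shift [ 0.0011  0.0017 -0.1037] rotvec [ 0.001  0.001 -0.001] j [-0.29  0.67  2.04 -0.    0.43 -0.34] F [-2.3 -2.2  9.8] gap 0.0397
```

To row units: 0.2 m / 0.5 = 0.4, -0.13 m / 0.5 = -0.26.

Request:
steer_hand:
  moves: {"deltas": [[0, 0, -0.04, 0, 0, 0], [0, 0, -0.1, 0, 0, 0], [0, 0, -0.18, 0, 0, 0], [0, 0, -0.26, 0, 0, 0], [0, 0, -0.3, 0, 0, 0], [0.08, 0, -0.3, 0, 0, 0], [0.16, 0, -0.3, 0, 0, 0], [0.24, 0, -0.3, 0, 0, 0], [0.32, 0, -0.3, 0, 0, 0], [0.4, 0, -0.3, 0, 0, 0]]}

```text
time_s: 21.07
position: [0.4263, 0.1856, 0.1951]
tool_rot: [-2.162, -2.277, 0.004]
wrist_force: [1.7, 0.4, -0.8]
finger_gap: 0.0398
finger_force: 40.0
```

Request:
steer_hand:
  moves: {"deltas": [[0, 0, 0, 0, 0, 0], [0, 0, 0, 0, 0, 0], [0, 0, 0, 0, 0, 0]]}

```text
time_s: 21.32
position: [0.4269, 0.184, 0.195]
tool_rot: [-2.161, -2.279, 0.004]
wrist_force: [-0.4, 0.2, -1.3]
finger_gap: 0.0396
finger_force: 40.0
```

Create tray.py:
```python
from h import *
for n in ("wrist","scene","side"):
    im,W,d=shot(n,"tr_"+n);H=hsv(im)
    m=rng(H,(12,40,120),(26,160,255))&(W[...,1]>.2)&(W[...,0]<.7)
    for nm,lo,hi in (("floor",.002,.012),("rim",.018,.026)):
        b=m&(W[...,2]>lo)&(W[...,2]<hi)
        if b.sum()>50:
            b=big(cv2.morphologyEx(b.astype(np.uint8),cv2.MORPH_OPEN,np.ones((2,2)))>0)[0]; print(n,nm,b.sum(),rect(W[b]))
```

```bash
python3 tray.py;python3 rel.py .46 .2 .2 93
```

```text
wrist floor 12188 (array([nan, nan]), array([0., 0.]), 0.0, array([4.5, 5.8, 7.3]))
wrist rim 3100 (array([476.8, 310.9]), array([229.8,  59.6]), 15.4, array([14.4, 20.6, 22. ]))
scene floor 3182 (array([nan, nan]), array([0., 0.]), 0.0, array([ 1.7,  6.4, 11.9]))
scene rim 69 (array([572.9, 439.2]), array([78.7, 10.8]), 88.0, array([17.6, 21.1, 25.1]))
side floor 4590 (array([nan, nan]), array([0., 0.]), 0.0, array([ 3.7,  6.9, 10.5]))
side rim 489 (array([463.7, 415.2]), array([214.8, 207.3]), 88.8, array([ 9. , 20.7, 24.4]))
t 21.47 pos [0.4279 0.1828 0.1953] yaw 92.8 shift [ 0.0155  0.0329 -0.0048] rotvec [-0.001  0.    -0.003] j [ 0.16  0.39  1.87 -0.    0.88  0.11] F [-0.6  0.2 -2.2] gap 0.0399
```

View pics/tr_wrist.png

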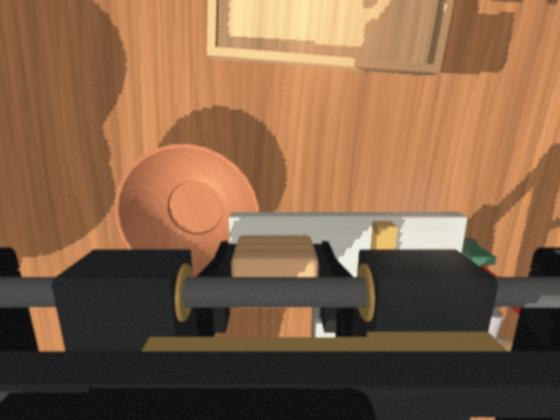

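The dish is at (190,205), the held block is level at about (345,240), and the tray's near rim runs from (210,55) to (437,72). I'll move on to see the whole tray.

To row units: 0.11 m / 0.5 = 0.22, -0.08 m / 0.5 = -0.16.

Request:
steer_hand:
  moves: {"deltas": [[0.08, 0.04, -0.06, 0, 0, 0], [0.16, 0.06, -0.12, 0, 0, 0], [0.22, 0.06, -0.16, 0, 0, 0], [0.22, 0.06, -0.16, 0, 0, 0], [0.22, 0.06, -0.16, 0, 0, 0], [0.22, 0.06, -0.16, 0, 0, 0]]}

```text
time_s: 21.97
position: [0.4525, 0.2946, 0.2755]
tool_rot: [2.163, 2.277, -0.001]
wrist_force: [-0.1, 0.0, -1.2]
finger_gap: 0.0395
finger_force: 40.0
```

```bash
sed -i 's/rect(W\[b\])/rect(W[b][np.isfinite(W[b][:,2])])/' tray.py; python3 tray.py; python3 rel.py .46 .35 .2 89
```

```text
wrist floor 27579 (array([464.8, 408.5]), array([189. , 197.1]), 88.8, array([4.4, 5.8, 7.4]))
wrist rim 3193 (array([467. , 404.2]), array([203.4, 222.3]), 88.8, array([-1.4, 20.6, 22. ]))
scene floor 3146 (array([463.2, 416.8]), array([206.8, 195.5]), 88.2, array([ 1.7,  6.5, 11.9]))
scene rim 63 (array([572.4, 449. ]), array([68.5, 10.3]), 89.3, array([16. , 21.3, 24.5]))
side floor 4598 (array([463.4, 414. ]), array([200.9, 200.6]), 88.6, array([ 3.8,  6.9, 10.6]))
side rim 722 (array([463.5, 414.7]), array([216. , 208.3]), 89.0, array([ 9.3, 20.6, 24.5]))
t 22.12 pos [0.4514 0.2936 0.2741] yaw 92.8 shift [0.0561 0.0116 0.074 ] rotvec [-0.004  0.002  0.067] j [ 0.37  0.37  1.61 -0.    1.16  0.32] F [-0.6 -0.9 -2. ] gap 0.0399
```

View pics/tr_wrist.png

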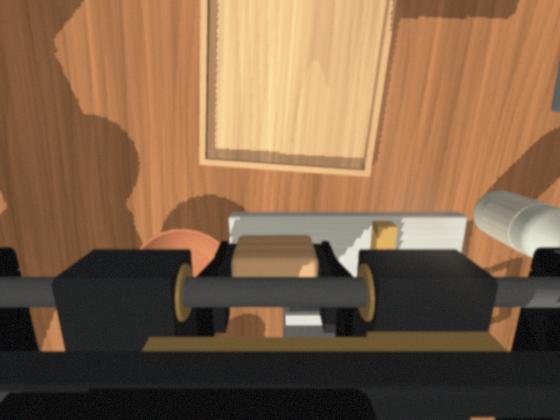

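Wrist and side views agree: tray centre is about (.465,.411), yaw about −1°, floor z about 6 mm. The glue bottle at (520,215) is well off the path. Placing the first block in the far half.

To row units: 0.174 m / 0.5 = 0.348, 0.12 m / 0.5 = 0.24, 0.07 rad / 3.1416 = 0.0223.

```bash
python3 rel.py .4258 .4523 .1 88.8
```

```text
t 22.12 pos [0.4514 0.2936 0.2741] yaw 92.8 shift [ 0.1601 -0.0171  0.1739] rotvec [-0.004  0.002  0.071] j [ 0.37  0.37  1.61 -0.    1.16  0.32] F [-0.6 -0.9 -2. ] gap 0.0399
```

Request:
steer_hand:
  moves: {"deltas": [[0.08, -0.02, 0.04, 0, 0, 0.0095], [0.16, -0.04, 0.08, 0, 0, 0.0223], [0.24, -0.06, 0.12, 0, 0, 0.0223], [0.316, -0.066, 0.18, 0, 0, 0.0223], [0.316, -0.066, 0.24, 0, 0, 0.0223], [0.316, -0.066, 0.3, 0, 0, 0.0223], [0.316, -0.066, 0.34, 0, 0, 0.0223], [0.316, -0.066, 0.348, 0, 0, 0.0223], [0.316, -0.066, 0.348, 0, 0, 0.0223]]}

```text
time_s: 22.87
position: [0.4101, 0.4496, 0.0991]
tool_rot: [-2.243, -2.199, 0.01]
wrist_force: [-1.0, 0.3, -0.8]
finger_gap: 0.0397
finger_force: 40.0
```

Request:
steer_hand:
  moves: {"deltas": [[0, 0, 0, 0, 0, 0], [0, 0, 0, 0, 0, 0]]}

```text
time_s: 23.03
position: [0.4126, 0.4519, 0.1032]
tool_rot: [2.242, 2.2, 0.005]
wrist_force: [0.3, 2.0, -1.8]
finger_gap: 0.0398
finger_force: 40.0
```

```bash
python3 rel.py .4258 .4523 .0415 88.8
```

```text
t 23.03 pos [0.4126 0.4519 0.1032] yaw 88.9 shift [0.0006 0.013  0.0618] rotvec [ 0.003 -0.002  0.002] j [0.65 0.69 1.58 0.   0.87 0.67] F [ 0.3  2.  -1.8] gap 0.0398
```

To row units: 0.058 m / 0.5 = 0.116, 0.013 m / 0.5 = 0.026.

Request:
steer_hand:
  moves: {"deltas": [[0, 0.026, 0, 0, 0, 0], [0, 0.026, 0.04, 0, 0, 0], [0, 0.026, 0.08, 0, 0, 0], [0, 0.026, 0.1, 0, 0, 0], [0, 0.026, 0.112, 0, 0, 0], [0, 0.026, 0.116, 0, 0, 0], [0, 0.026, 0.116, 0, 0, 0], [0, 0.026, 0.116, 0, 0, 0], [0, 0.026, 0.116, 0, 0, 0]]}

```text
time_s: 23.78
position: [0.4247, 0.452, 0.0446]
tool_rot: [2.241, 2.201, 0.003]
wrist_force: [-0.9, -0.2, -2.3]
finger_gap: 0.0396
finger_force: 40.0
```

```bash
python3 rel.py .4258 .4523 .0415 88.8
```

```text
t 23.78 pos [0.4247 0.452  0.0446] yaw 89.0 shift [0.0003 0.0011 0.0031] rotvec [ 0.002 -0.001  0.003] j [ 0.64  0.79  1.58 -0.    0.78  0.65] F [-0.9 -0.2 -2.3] gap 0.0396
```

To row units: 0.003 m / 0.5 = 0.006, 0.002 m / 0.5 = 0.004.

Request:
steer_hand:
  moves: {"deltas": [[0, 0.002, 0.002, 0, 0, 0], [0, 0.002, 0.004, 0, 0, 0], [0, 0.002, 0.006, 0, 0, 0], [0, 0.002, 0.006, 0, 0, 0], [0, 0.002, 0.006, 0, 0, 0]]}

```text
time_s: 24.2
position: [0.4255, 0.4518, 0.0414]
tool_rot: [2.241, 2.201, 0.002]
wrist_force: [-1.2, 0.4, 5.0]
finger_gap: 0.0398
finger_force: 40.0
```

Request:
steer_hand:
  moves: {"deltas": [[0, 0, 0, 0, 0, 0], [0, 0, 0, 0, 0, 0], [0, 0, 0, 0, 0, 0], [0, 0, 0, 0, 0, 0], [0, 0, 0, 0, 0, 0]]}
  finger_gap: 0.056

```text
time_s: 24.62
position: [0.425, 0.4515, 0.0403]
tool_rot: [-2.241, -2.201, 0.0]
wrist_force: [0.1, -0.4, -0.3]
finger_gap: 0.0551
finger_force: 0.0
```

Request:
steer_hand:
  moves: {"deltas": [[0, 0, -0.04, 0, 0, 0], [0, 0, -0.12, 0, 0, 0], [0, 0, -0.2, 0, 0, 0], [-0.08, 0, -0.28, 0, 0, 0], [-0.16, 0, -0.32, 0, 0, 0], [-0.24, 0, -0.32, 0, 0, 0], [-0.32, 0, -0.32, 0, 0, 0], [-0.32, 0, -0.32, 0, 0, 0], [-0.32, 0, -0.32, 0, 0, 0]]}

```text
time_s: 25.37
position: [0.4217, 0.2886, 0.2009]
tool_rot: [-2.246, -2.197, 0.002]
wrist_force: [-0.3, -0.6, -0.4]
finger_gap: 0.056
finger_force: 0.0
```

Run:
```python
from h import *
im,W,d=shot("wrist","p1");H=hsv(im)
al=rng(H,(0,0,110),(180,60,255))&(W[...,1]>.3)&(W[...,2]<.03)&(W[...,2]>.01)
b=big(al)[0];print("sole",b.sum(),rect(W[b]))
```

```bash
python3 tray.py; python3 rel.py .5135 -.0853 .15 93
```

```text
sole 4151 (array([463.9, 445.9]), array([ 33.4, 130.1]), 88.9, array([14. , 15.7, 17. ]))
wrist floor 28102 (array([464.7, 391. ]), array([153.9, 196.9]), 88.9, array([4.5, 5.8, 7.3]))
wrist rim 4400 (array([468.8, 385.6]), array([167.3, 224.3]), 88.9, array([-1.2, 20.6, 21.9]))
scene floor 2529 (array([463.6, 417.2]), array([206.4, 193.7]), 88.3, array([ 1.9,  6.6, 13.5]))
scene rim 63 (array([507.6, 521.2]), array([ 6.9, 73.8]), 87.3, array([ 5.8, 17.7, 23.7]))
side floor 3838 (array([463.6, 414.3]), array([200.3, 200.6]), 88.6, array([ 3.7,  6.9, 11.1]))
side rim 415 (array([462.2, 379.5]), array([144.9, 208.1]), 88.7, array([ 8.2, 20.3, 24.4]))
t 25.57 pos [0.4226 0.2926 0.2004] yaw 89.0 shift [-0.3763  0.0974  0.0502] rotvec [ 0.    -0.001 -0.07 ] j [0.39 0.44 1.75 0.   0.95 0.4 ] F [-0.1  0.   0.3] gap 0.0561
```

View pics/p1.png

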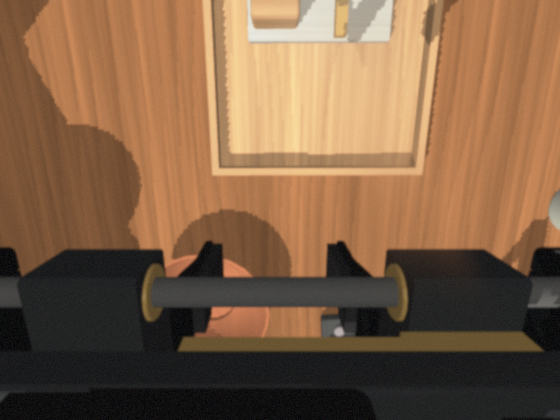

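The first block lies flat in the tray, with its sole at (320,20) in the view. Now the second block.

To row units: -0.376 m / 0.5 = -0.752, 0.097 m / 0.5 = 0.194, -0.07 rad / 3.1416 = -0.0223.

Request:
steer_hand:
  moves: {"deltas": [[-0.08, 0.02, 0, 0, 0, 0], [-0.16, 0.04, 0, 0, 0, 0], [-0.24, 0.06, 0, 0, 0, 0], [-0.32, 0.08, 0, 0, 0, -0.0223], [-0.4, 0.1, 0, 0, 0, -0.0223], [-0.48, 0.12, 0, 0, 0, -0.0223], [-0.56, 0.14, 0, 0, 0, -0.0223], [-0.64, 0.16, 0, 0, 0, -0.0223], [-0.72, 0.194, 0.04, 0, 0, -0.0223], [-0.752, 0.194, 0.1, 0, 0, -0.0223]]}

```text
time_s: 26.4
position: [0.5197, -0.0907, 0.1529]
tool_rot: [2.154, 2.268, 0.008]
wrist_force: [0.8, -0.6, -0.4]
finger_gap: 0.0563
finger_force: 0.0
```

Request:
steer_hand:
  moves: {"deltas": [[0, 0, 0.04, 0, 0, 0], [0, 0, 0.08, 0, 0, 0], [0, 0, 0.08, 0, 0, 0], [0, 0, 0.08, 0, 0, 0]]}

```text
time_s: 26.73
position: [0.5124, -0.0851, 0.1093]
tool_rot: [-2.159, -2.278, 0.001]
wrist_force: [-0.4, -0.0, 0.6]
finger_gap: 0.0556
finger_force: 0.0
```

```bash
python3 rel.py .5135 -.0853 .045 93
```

```text
t 26.73 pos [ 0.5124 -0.0851  0.1093] yaw 93.1 shift [-0.0003  0.0012  0.0643] rotvec [-0.003 -0.001  0.001] j [-0.38  0.59  1.81  0.    0.74 -0.43] F [-0.4 -0.   0.6] gap 0.0556
```

To row units: 0.063 m / 0.5 = 0.126, 0.06 m / 0.5 = 0.12.

Request:
steer_hand:
  moves: {"deltas": [[0, 0.002, 0.06, 0, 0, 0], [0, 0.002, 0.1, 0, 0, 0], [0, 0.002, 0.12, 0, 0, 0], [0, 0.002, 0.126, 0, 0, 0], [0, 0.002, 0.126, 0, 0, 0], [0, 0.002, 0.126, 0, 0, 0], [0, 0.002, 0.126, 0, 0, 0]]}

```text
time_s: 27.32
position: [0.5144, -0.0863, 0.0488]
tool_rot: [2.161, 2.277, 0.002]
wrist_force: [-0.4, -0.3, 0.6]
finger_gap: 0.0559
finger_force: 0.0
```

Request:
steer_hand:
  moves: {"deltas": [[0, 0, 0, 0, 0, 0], [0, 0, 0, 0, 0, 0], [0, 0, 0, 0, 0, 0], [0, 0, 0, 0, 0, 0], [0, 0, 0, 0, 0, 0], [0, 0, 0, 0, 0, 0], [0, 0, 0, 0, 0, 0]]}
  finger_gap: 0.03
  force: 40

```text
time_s: 27.9
position: [0.5142, -0.0864, 0.0481]
tool_rot: [2.162, 2.277, 0.001]
wrist_force: [-0.0, 0.4, 5.2]
finger_gap: 0.0397
finger_force: 40.0
```

Request:
steer_hand:
  moves: {"deltas": [[0, -0.02, 0, 0, 0, 0], [0, -0.04, 0, 0, 0, 0], [0, -0.06, 0, 0, 0, 0], [0, -0.08, 0, 0, 0, 0], [0, -0.1, 0, 0, 0, 0], [0, -0.12, 0, 0, 0, 0], [0, -0.14, 0, 0, 0, 0], [0, -0.14, 0, 0, 0, 0], [0, -0.14, 0, 0, 0, 0]]}

```text
time_s: 28.65
position: [0.4416, -0.09, 0.0481]
tool_rot: [-2.163, -2.277, 0.001]
wrist_force: [-0.1, -2.3, 10.4]
finger_gap: 0.0401
finger_force: 40.0
```

```bash
python3 rel.py .5135 -.0853 .045 93
```

```text
t 28.65 pos [ 0.4416 -0.09    0.0481] yaw 92.9 shift [0.001  0.0721 0.003 ] rotvec [-0.001 -0.    -0.001] j [-0.45  0.67  2.01 -0.    0.46 -0.5 ] F [-0.1 -2.3 10.4] gap 0.0401
```

To row units: 0.2 m / 0.5 = 0.4, -0.15 m / 0.5 = -0.3.

Request:
steer_hand:
  moves: {"deltas": [[0, 0, -0.04, 0, 0, 0], [0, 0, -0.1, 0, 0, 0], [0, 0, -0.18, 0, 0, 0], [0, 0, -0.26, 0, 0, 0], [0, 0, -0.3, 0, 0, 0], [0.08, 0, -0.3, 0, 0, 0], [0.16, 0, -0.3, 0, 0, 0], [0.24, 0, -0.3, 0, 0, 0], [0.32, 0, -0.3, 0, 0, 0], [0.4, 0, -0.3, 0, 0, 0]]}

```text
time_s: 29.48
position: [0.4276, 0.1109, 0.1956]
tool_rot: [-2.159, -2.272, 0.013]
wrist_force: [1.3, 0.2, -2.3]
finger_gap: 0.0395
finger_force: 40.0
```

Request:
steer_hand:
  moves: {"deltas": [[0.08, 0, 0, 0, 0, 0], [0.16, 0, 0, 0, 0, 0.0095], [0.24, 0, 0, 0, 0, 0.0223], [0.32, 0, 0, 0, 0, 0.0223], [0.4, 0, 0, 0, 0, 0.0223], [0.4, 0, 0, 0, 0, 0.0223], [0.4, 0, 0, 0, 0, 0.0223], [0.4, 0, 0, 0, 0, 0.0223]]}

```text
time_s: 30.15
position: [0.4193, 0.3077, 0.1955]
tool_rot: [-2.239, -2.201, 0.013]
wrist_force: [0.3, -1.1, -2.6]
finger_gap: 0.0398
finger_force: 40.0
```

```bash
python3 rel.py .4242 .3738 .1 88.8; python3 tray.py
```

```text
t 30.15 pos [0.4193 0.3077 0.1955] yaw 89.0 shift [0.0666 0.0045 0.0951] rotvec [-0.007  0.005  0.004] j [ 0.42  0.45  1.74 -0.    0.96  0.44] F [ 0.3 -1.1 -2.6] gap 0.0398
wrist floor 30203 (array([464.9, 398.1]), array([168.5, 197.3]), 88.9, array([4.5, 5.8, 7.4]))
wrist rim 4690 (array([469.1, 392.1]), array([182.9, 224.8]), 88.8, array([-1.3, 20.6, 22. ]))
scene floor 2562 (array([464.6, 417.9]), array([207., 195.]), 88.0, array([ 1.7,  6.5, 13.6]))
scene rim 54 (array([370.8, 332.5]), array([29.3, 54.6]), 31.2, array([ 9.9, 19.5, 24.9]))
side floor 3842 (array([463.3, 414.4]), array([201. , 200.8]), 88.9, array([ 3.7,  6.9, 11.1]))
side rim 632 (array([463.5, 414.7]), array([215.6, 207.7]), 88.9, array([ 8.8, 21. , 24.5]))
```

Tray unmoved. Floor contact should come at TCP z ≈ .043.

To row units: 0.147 m / 0.5 = 0.294, 0.143 m / 0.5 = 0.286.

Request:
steer_hand:
  moves: {"deltas": [[0.07, 0.008, 0.06, 0, 0, 0], [0.132, 0.008, 0.12, 0, 0, 0], [0.132, 0.008, 0.18, 0, 0, 0], [0.132, 0.008, 0.24, 0, 0, 0], [0.132, 0.008, 0.276, 0, 0, 0], [0.132, 0.008, 0.286, 0, 0, 0], [0.132, 0.008, 0.294, 0, 0, 0], [0.132, 0.008, 0.294, 0, 0, 0], [0.132, 0.008, 0.294, 0, 0, 0]]}

```text
time_s: 31.05
position: [0.4291, 0.3755, 0.0518]
tool_rot: [2.242, 2.2, 0.003]
wrist_force: [-0.2, 1.1, -2.8]
finger_gap: 0.0398
finger_force: 40.0
```

```bash
python3 rel.py .4242 .3738 .0425 88.8
```

```text
t 31.05 pos [0.4291 0.3755 0.0518] yaw 88.9 shift [-0.0018 -0.0049  0.0092] rotvec [ 0.002 -0.001  0.002] j [ 0.52  0.73  1.71 -0.    0.7   0.54] F [-0.2  1.1 -2.8] gap 0.0398
```

To row units: 0.009 m / 0.5 = 0.018, 0.008 m / 0.5 = 0.016.

Request:
steer_hand:
  moves: {"deltas": [[-0.004, -0.008, 0.006, 0, 0, 0], [-0.004, -0.008, 0.012, 0, 0, 0], [-0.004, -0.008, 0.016, 0, 0, 0], [-0.004, -0.008, 0.018, 0, 0, 0], [-0.004, -0.008, 0.018, 0, 0, 0], [-0.004, -0.008, 0.018, 0, 0, 0]]}

```text
time_s: 31.55
position: [0.4237, 0.3736, 0.0431]
tool_rot: [2.241, 2.202, 0.001]
wrist_force: [-2.3, -0.9, 7.4]
finger_gap: 0.0392
finger_force: 40.0
```

Request:
steer_hand:
  moves: {"deltas": [[0, 0, 0, 0, 0, 0], [0, 0, 0, 0, 0, 0], [0, 0, 0, 0, 0, 0], [0, 0, 0, 0, 0, 0], [0, 0, 0, 0, 0, 0]]}
  finger_gap: 0.056

```text
time_s: 31.97
position: [0.424, 0.3738, 0.0415]
tool_rot: [2.241, 2.201, 0.001]
wrist_force: [0.3, -0.4, 0.5]
finger_gap: 0.0551
finger_force: 0.0
```

Request:
steer_hand:
  moves: {"deltas": [[0, 0, -0.04, 0, 0, 0], [0, 0, -0.12, 0, 0, 0], [0, 0, -0.2, 0, 0, 0], [-0.08, 0, -0.28, 0, 0, 0], [-0.16, 0, -0.36, 0, 0, 0], [-0.24, 0, -0.4, 0, 0, 0], [-0.24, 0, -0.4, 0, 0, 0], [-0.24, 0, -0.4, 0, 0, 0], [-0.24, 0, -0.4, 0, 0, 0]]}

```text
time_s: 32.72
position: [0.4224, 0.253, 0.2427]
tool_rot: [2.244, 2.198, 0.004]
wrist_force: [0.9, -0.6, 0.8]
finger_gap: 0.056
finger_force: 0.0
```

```bash
python3 - <<'E'
from h import *
for n in ("wrist","side"):
    im,W,d=shot(n,"p2"+n);H=hsv(im)
    al=rng(H,(0,0,110),(180,60,255))&(W[...,1]>.3)&(W[...,2]<.03)&(W[...,2]>.01)&(abs(W[...,1]-.41)<.11)&(abs(W[...,0]-.465)<.11)
    for b in big(al,2):print("sole",b.sum(),rect(W[b]))
E
python3 rel.py .51 -.0114 .2 93
```

```text
sole 3765 (array([462. , 373.3]), array([ 44.4, 129.7]), 88.9, array([14.3, 15.7, 17.1]))
sole 1647 (array([463. , 434.7]), array([ 11.5, 128.9]), 88.9, array([11.6, 15.6, 17. ]))
sole 263 (array([439., 453.]), array([79.4, 45.9]), 0.2, array([13.6, 16.5, 19.9]))
sole 231 (array([437.3, 374.4]), array([45.4, 80.7]), 88.4, array([13.5, 16.6, 19.6]))
t 32.82 pos [0.4215 0.2541 0.2411] yaw 89.0 shift [-0.2638  0.0933  0.0409] rotvec [-0.001 -0.    -0.071] j [0.31 0.35 1.76 0.   1.03 0.33] F [ 0.7  0.1 -0.3] gap 0.056
```

View pics/p2wrist.png

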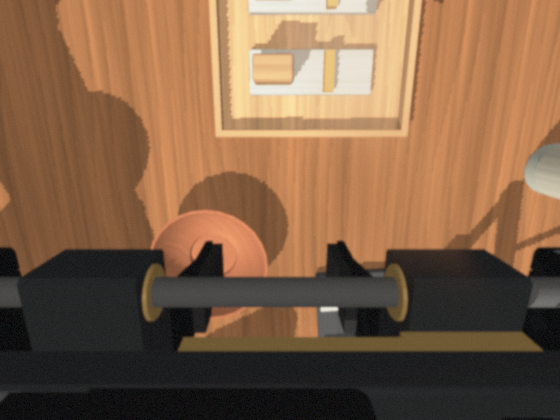

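Both blocks lie flat in the tray, with soles at (310,72) and (310,5). Now back to the bar handle.

To row units: 0.265 m / 0.5 = 0.53, -0.252 m / 0.5 = -0.504, -0.07 rad / 3.1416 = -0.0223.

```bash
python3 rel.py .6915 -.0025 .24 93
```

```text
t 32.82 pos [0.4215 0.2541 0.2411] yaw 89.0 shift [-0.2516  0.2746  0.0008] rotvec [-0.001 -0.    -0.071] j [0.31 0.35 1.76 0.   1.03 0.33] F [ 0.7  0.1 -0.3] gap 0.056
```

Request:
steer_hand:
  moves: {"deltas": [[-0.056, 0.056, 0, 0, 0, 0], [-0.112, 0.112, 0, 0, 0, 0], [-0.168, 0.168, 0, 0, 0, -0.0223], [-0.224, 0.224, 0, 0, 0, -0.0223], [-0.28, 0.28, 0, 0, 0, -0.0223], [-0.336, 0.336, 0, 0, 0, -0.0223], [-0.392, 0.392, 0, 0, 0, -0.0223], [-0.448, 0.448, 0, 0, 0, -0.0223], [-0.49, 0.504, 0, 0, 0, -0.0223], [-0.504, 0.53, 0, 0, 0, -0.0223]]}
  finger_gap: 0.06

```text
time_s: 33.65
position: [0.6856, -0.0057, 0.239]
tool_rot: [2.164, 2.276, -0.001]
wrist_force: [0.3, -0.2, 0.3]
finger_gap: 0.0597
finger_force: 0.0
```

Request:
steer_hand:
  moves: {"deltas": [[0, 0, 0, 0, 0, 0], [0, 0, 0, 0, 0, 0], [0, 0, 0, 0, 0, 0]]}

```text
time_s: 33.9
position: [0.6808, -0.0011, 0.2397]
tool_rot: [-2.158, -2.278, 0.003]
wrist_force: [0.3, -0.0, -0.1]
finger_gap: 0.0601
finger_force: 0.0
```

```bash
python3 rel.py .6915 -.0025 .166 93;python3 - <<'E'
from h import *
for n in ("scene","side"):
    im,W,d=shot(n,"b_"+n);H=hsv(im)
    blk=rng(H,(0,0,0),(180,255,60))&(W[...,2]>.15)&(W[...,2]<.19)&(abs(W[...,0]-.69)<.06)&(abs(W[...,1])<.07)
    for b in big(blk,2): print(n,b.sum(),rect(W[b]))
E
```

```text
t 33.9 pos [ 0.6808 -0.0011  0.2397] yaw 93.1 shift [-0.002   0.0109  0.0737] rotvec [-0.004 -0.001  0.001] j [-0.17  0.61  1.28  0.    1.26 -0.22] F [ 0.3 -0.  -0.1] gap 0.0601
scene 117 (array([696.7,   4. ]), array([16.7, 89.9]), 2.4, array([165.1, 171.3, 176.4]))
side 63 (array([688.2,   6.1]), array([10.9, 70.1]), 3.4, array([168.7, 173. , 175.7]))
```

To row units: 0.073 m / 0.5 = 0.146, 0.07 m / 0.5 = 0.14.

Request:
steer_hand:
  moves: {"deltas": [[-0.004, 0.022, 0, 0, 0, 0], [-0.004, 0.022, 0.06, 0, 0, 0], [-0.004, 0.022, 0.11, 0, 0, 0], [-0.004, 0.022, 0.14, 0, 0, 0], [-0.004, 0.022, 0.146, 0, 0, 0], [-0.004, 0.022, 0.146, 0, 0, 0], [-0.004, 0.022, 0.146, 0, 0, 0]]}

```text
time_s: 34.58
position: [0.6936, -0.0038, 0.1697]
tool_rot: [2.161, 2.278, 0.001]
wrist_force: [0.3, 0.1, -0.1]
finger_gap: 0.0599
finger_force: 0.0
```

Request:
steer_hand:
  moves: {"deltas": [[0, 0, 0, 0, 0, 0], [0, 0, 0, 0, 0, 0], [0, 0, 0, 0, 0, 0], [0, 0, 0, 0, 0, 0], [0, 0, 0, 0, 0, 0], [0, 0, 0, 0, 0, 0], [0, 0, 0, 0, 0, 0], [0, 0, 0, 0, 0, 0], [0, 0, 0, 0, 0, 0], [0, 0, 0, 0, 0, 0]]}
  finger_gap: 0.005
  force: 20

```text
time_s: 35.42
position: [0.6928, -0.0045, 0.1684]
tool_rot: [-2.162, -2.278, 0.001]
wrist_force: [-1.3, -1.6, 0.7]
finger_gap: 0.0153
finger_force: 20.0
```

```bash
python3 rel.py .5111 -.0117 .09 93
```

```text
t 35.42 pos [ 0.6928 -0.0045  0.1684] yaw 93.0 shift [ 0.0023 -0.1818  0.0786] rotvec [-0.001  0.    -0.   ] j [-0.17  0.7   1.31 -0.    1.13 -0.22] F [-1.3 -1.6  0.7] gap 0.0153
```

To row units: -0.1815 m / 0.5 = -0.363, -0.172 m / 0.5 = -0.344.

Request:
steer_hand:
  moves: {"deltas": [[0, -0.042, -0.012, 0, 0, 0], [0, -0.084, -0.018, 0, 0, 0], [0, -0.128, -0.018, 0, 0, 0], [0, -0.172, -0.011, 0, 0, 0], [0, -0.212, 0.0028, 0, 0, 0], [0, -0.252, 0.0228, 0, 0, 0], [0, -0.286, 0.048, 0, 0, 0], [0, -0.318, 0.08, 0, 0, 0], [0, -0.344, 0.114, 0, 0, 0], [0.004, -0.363, 0.153, 0, 0, 0]]}
  force: 20

```text
time_s: 36.25
position: [0.5127, -0.0138, 0.0931]
tool_rot: [2.156, 2.276, 0.0]
wrist_force: [-0.6, -12.7, 3.1]
finger_gap: 0.0155
finger_force: 20.0
```

Request:
steer_hand:
  moves: {"deltas": [[0, 0, 0.002, 0, 0, 0], [0, 0, 0.004, 0, 0, 0], [0, 0, 0.006, 0, 0, 0], [0, 0, 0.006, 0, 0, 0]]}

```text
time_s: 36.58
position: [0.5112, -0.0135, 0.0896]
tool_rot: [2.16, 2.28, -0.005]
wrist_force: [-3.2, -6.8, 5.7]
finger_gap: 0.0154
finger_force: 20.0
```

```bash
python3 rel.py .5111 -.0117 .09 93
```

```text
t 36.58 pos [ 0.5112 -0.0135  0.0896] yaw 93.1 shift [ 0.0018 -0.     -0.0004] rotvec [-0.002  0.002  0.002] j [-0.24  0.62  1.84 -0.    0.68 -0.29] F [-3.2 -6.8  5.7] gap 0.0154
```

To row units: 0.004 m / 0.5 = 0.008, 0.002 m / 0.5 = 0.004.

Request:
steer_hand:
  moves: {"deltas": [[0.004, 0, 0.004, 0, 0, 0], [0.004, 0, 0.008, 0, 0, 0], [0.004, 0, 0.008, 0, 0, 0], [0.004, 0, 0.008, 0, 0, 0]]}

```text
time_s: 36.92
position: [0.5112, -0.0121, 0.0875]
tool_rot: [2.159, 2.279, -0.005]
wrist_force: [-7.7, -9.3, 19.5]
finger_gap: 0.0153
finger_force: 19.8
```

Request:
steer_hand:
  moves: {"deltas": [[0, 0, 0, 0, 0, 0], [0, 0, 0, 0, 0, 0], [0, 0, 0, 0, 0, 0], [0, 0, 0, 0, 0, 0], [0, 0, 0, 0, 0, 0]]}
  finger_gap: 0.06

```text
time_s: 37.33
position: [0.512, -0.0097, 0.0848]
tool_rot: [-2.163, -2.279, -0.0]
wrist_force: [-0.2, 0.2, 0.6]
finger_gap: 0.0408
finger_force: 0.0
```

Request:
steer_hand:
  moves: {"deltas": [[0, 0, -0.06, 0, 0, 0], [0, 0, -0.14, 0, 0, 0], [0, 0, -0.22, 0, 0, 0], [-0.08, -0.08, -0.3, 0, 0, 0], [-0.16, -0.12, -0.34, 0, 0, 0], [-0.22, -0.16, -0.36, 0, 0, 0], [-0.22, -0.16, -0.36, 0, 0, 0], [-0.22, -0.16, -0.36, 0, 0, 0]]}

```text
time_s: 38.0
position: [0.4372, -0.1277, 0.2672]
tool_rot: [2.164, 2.27, -0.001]
wrist_force: [0.0, -0.5, 0.2]
finger_gap: 0.0595
finger_force: 0.0
```

Run:
```python
from h import *
for n in ("wrist","scene","side"):
    im,W,d=shot(n,"e_"+n);H=hsv(im)
    ok=(W[...,0]>.42)&(W[...,0]<.75)&(abs(W[...,1])<.2)&(W[...,2]>.005)&(W[...,2]<.12)
    red=(rng(H,(0,190,90),(5,255,255))|rng(H,(174,190,90),(180,255,255)))&ok
    m=big(red)[0]; print(n,"red",m.sum(),rect(W[m]))
    cb=red&(W[...,0]<.56); print(" crossbar z",np.nanmedian(W[cb][:,2]).round(4))
    blk=rng(H,(0,0,0),(180,255,60))&ok&(W[...,2]>.08)&(W[...,2]<.115)&(abs(W[...,0]-.512)<.03)
    for b in big(blk,1): print(" handle",b.sum(),rect(W[b]))
```

```bash
python3 tray.py | grep side; python3 -c "
from meas import *
im,W,d=shot('scene');gauge(W,im)"
```

```text
wrist red 7 (array([ 421.9, -198.8]), array([3.8, 1.8]), 6.9, array([17.1, 18.6, 19.8]))
 crossbar z 0.0186
scene red 546 (array([588.9,  -4.9]), array([103.8, 266.7]), 2.7, array([31.2, 38.4, 43.5]))
 crossbar z 0.038
 handle 93 (array([516.4,  -8. ]), array([15.4, 85.1]), 3.2, array([ 88.8,  94.9, 100.4]))
side red 179 (array([560. , 102.5]), array([135.5,  68.2]), 42.3, array([35.6, 40. , 43.3]))
 crossbar z 0.0394
 handle 83 (array([507.4,  -8.5]), array([13., 86.]), 3.9, array([ 90.9,  96.6, 100.3]))
side floor 3151 (array([463.9, 414.4]), array([201. , 200.9]), 88.8, array([ 3.7,  7. , 14. ]))
side rim 357 (array([386. , 455.8]), array([238.4, 113.4]), 54.2, array([ 8.4, 20.5, 24.5]))
gauge top (array([ 492.5, -363.6]), array([ 54., 117.]), 78.5, array([25.9, 33.2, 39.1]))
mat (array([ 488.5, -364.3]), array([147.6, 221.7]), 80.8, array([-4.3,  1.5,  6.8]))
black near 31 [ 0.556 -0.369  0.026]
```

View pics/e_scene.png

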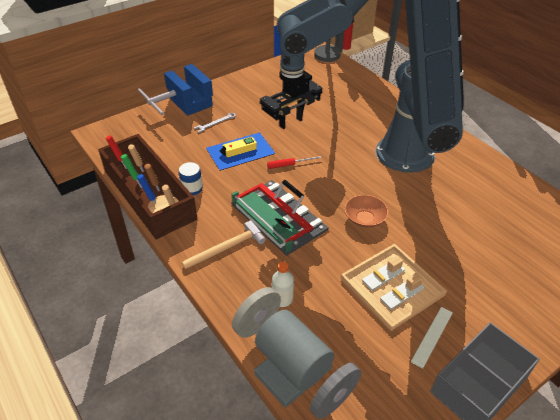

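View pics/e_wrist.png

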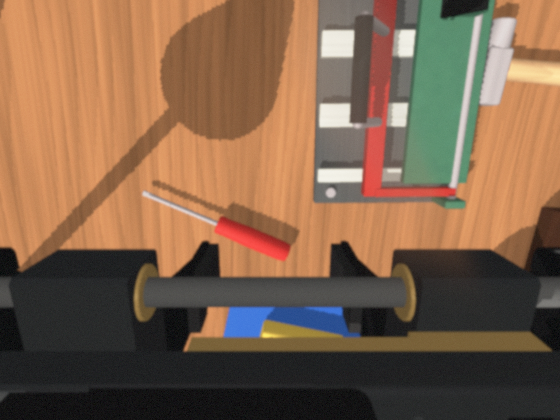

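The scene view shows the bar down at (280,215), both blocks flat in the tray at (393,285), and the gauge on its mat at (240,148). The wrist view shows the lanes empty. Handing in.

```bash
python3 -c "
from plant import arm, eyes, get_obs
print(arm.close_job())"
```

```text
the job is handed in; nothing more can be done
None
```

I did every step and handed the job in at about 38 s; no verdict came back. I aimed the thermometer at the red dot for over 1.5 s and laid it back on its mat, put both blocks present (one lane was empty) flat in the tray, and closed the bar.

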